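# Hook the setting spacer out of its slot and under the comparator

## Robot

A 6-joint arm with a two-finger parallel gripper is mounted at the origin on the work surface. World frame = base frame: x ahead of the robot, y to its left, z up, the work surface at z = 0. Lengths are in m, angles in rad, forces in N, time in s.
With the tool pointing down it reaches from about 0.35 to 0.775 m from the base axis. Payload 7.3 kg.
Tool frame: the origin (TCP) lies on the centre line of the jaws, within the pads' length; the fingertips stand robot.nose_length ahead of it and the grasp point (between the pads) is the TCP (robot.nose_length is the distance from the TCP to the fingertips, in m); z points along the fingers, y is the direction in which the jaws open and shut (so a half turn about z gives the same grasp; the last joint's range is limited). The gripper opens to 92 mm and grips with 3 to 60 N. Pads are 19 mm wide; open, the fingers measure 130 mm over their backs; the gripper's body (75 mm by 190 mm) begins 47 mm behind the grasp point.
Start: joints at [1.049, 0.342, 1.524, -0, 1.275, -0.146], TCP at [0.193, 0.488, 0.211] pointing down, gripper open.
Joint ranges: [-2.53, 2.53], [-0.77, 2.02], [0.04, 2.7], [-1, 4.14], [0.28, 2.66], [-3.11, 3.11]. Speed limits (rad/s): [2.57, 2.57, 3.14, 3.14, 3.14, 3.14].

## Interface

Orientations are given as [roll, pitch, yaw] about the fixed x, y, z axes, in that order (R = Rz(yaw) Ry(pitch) Rx(roll)).
In Python, from cell import robot, read_camera gives the robot as it stands.
- The arm moves only by the shell command python3 -m crank 'ROWS' [FORCE]. ROWS is JSON, a list of rows, each a list of 7 numbers: the shift along the tool's x, y, z in cm, then the turn, a rotation vector about the tool's x, y, z in degrees, then the opening, from 0 (shut) to 1 (fully open). In form: [[tx, ty, tz, wx, wy, wz, jaw], ...]. A call has 1 to 5 rows; each row is the pose to reach, as a shift and turn from the pose commanded when the call began, along the tool's axes at that moment; what a row does not reach only later rows make up. A row lasts 1/8 s, in which the tool goes at most 62.5 mm and 10.7 degrees, less where a joint would pass 70% of its speed; a pose out of reach is approached as far as the arm can. A call with a gripper value outside its range is refused whole. The fingers move at their own pace and stop on an object; FORCE is the grip in N (left out, the last holds). Time passes only in rows, so rows that repeat a pose let the fingers close. It gives the time, the measured TCP pose, the force and the opening at its end, in the units of the state.
- robot.observe(): the state, without advancing time (a new reading comes with each control period).
- read_camera(name): name is "scene" or "side" or "wrist"; returns a dict with "frame" (420x560x3 uint8, red, green, blue), "intrinsics" (3x3 intrinsics, pixels), "R" (3x3) and "t" (3): a world point X has camera coordinates R X + t. Camera axes: x right, y down, z forward; pixel columns grow to the right and rows downward; lengths in m; the calibration is good to about 2 mm. A picture is of the moment at which its call begins. There is no depth.
- robot.hand_in(): hands the job in, once; it reports no verdict.
The state is a dict: "time": time; "qpos": joint angles; "qvel": joint speeds; "joint_efforts": joint torques, N m; "tool_pos": TCP position; "tool_rot": TCP orientation; "contact_force": force on the tool from outside, world axes, zero at the start; "torque": the same for the moment, N m; "opening": finger opening in m.
Only numpy, scipy, OpenCV 4.12 (cv2) and the standard library are available. Lean on these libraries where they do the work, as an engineer would, in place of code of your own. Each camera call takes 0.05 s, during which the arm holds its last target.

## Task

The brass setting spacer of the pot gauge has slid some way down its narrow slot. Take the hooked pick from its stand, feel for the spacer's cross-bar in the slot, hook it and drag the spacer out with the pick until the comparator's sprung spindle stands on its flat top, then unhook and hang the pick back upright in the fork of its stand. Last, zero the comparator by pressing its red button fully down and letting go; leave the pots, bowl and cup alone.

Things in the scene. Friction and masses are not known exactly. Their poses are not given: they have to be found in the camera images.
- gauge: Fixed pot gauge: grey base plate 295 x 75 x 12 mm with a blue block on it (170 long, 60 wide, top 62 mm above the table), cut by a narrow slot open at its top and mouth. Origin: underside of the plate, on the slot's centre line at its mouth. x runs from the mouth into the slot, z up. In front of the mouth lies the anvil, level with the slot floor, 12 mm above the table.
- mouth (a point): Middle of the slot floor at the slot's mouth; axes as the gauge's. The slot is 20 mm wide and 50 mm deep from above, closed at its far end. Two steel guide strips, 6 mm high and 20 mm apart inside, continue it over the anvil to x = -125 mm.
- slot_mid (a point): Point on the slot floor 80 mm in from the mouth; axes as the gauge's. Loose in the slot lies the brass spacer, 100 x 18 mm, about 0.2 kg, long side along the slot. Its pose is NOT reported: its middle lies 66 to 108 mm in, to be felt with the pick or seen from above. From its nose (-x end, 12 mm high) a ramp of 14 mm rises to a flat top 46 mm long, 22 mm high.
- slot_end (a point): Slot floor at its closed end, 160 mm in; axes as the gauge's. A black backstop 30 mm high sits at an unreported depth just behind the spacer. Spacer, from its middle towards here: flat top to 10 mm; cross-bar 16 to 22 mm, underside 20, top 26 mm up; pocket open from above 22 to 46 mm, floor 10 mm up (also under the bar), cheeks 12 mm apart; rear wall 46 to 50 mm, 26 mm up.
- under_spindle (a point): On the spindle's axis, 22 mm above the anvil, at x = -75, y = 0 mm of the gauge; axes as the gauge's. The middle of the spacer's flat top (13 mm nose-side of the spacer's middle) belongs here. Above: comparator head, black disc of 52 mm diameter, 77 to 104 mm above the table, red cap to 117 mm; its arm goes to a round post of 18 mm at y = +62 mm, 97 mm high.
- spindle (a joint): Lift of the comparator's sprung spindle (vertical steel rod of 8 mm, round end of 5 mm radius), in m: 0 = down, its end 17 mm above the anvil; it rises as the spacer's ramp goes under it and reads about 0.005 on the spacer's flat top; most 0.012. The spring presses it down with about 2.7 N at 0 and 4.7 N at 0.005.
- zero (a joint): Travel of the red zero button in m: 0 = up, 0.006 = fully down (about 5 N); it springs back.
- zero_top (a point): Centre of the top of the red zero button, 28 mm across, on a grey readout pod (55 x 50 mm, 45 mm high) beside the anvil, at x = -40, y = -85 mm of the gauge. It is pressed straight down. Axes as the gauge's.
- pick: Loose hooked pick, 0.12 kg, hung upright by its collar in the stand's fork. Origin: on the shaft's axis at the hook's underside, its lowest point; z up the shaft. Steel shaft of 6 mm diameter; hook: a foot 5 mm wide, 5 mm high, reaching 12 mm from the axis along -x. Collar of 36 mm diameter 110 to 116 mm up; orange square handle 20 x 20 mm from 116 to 181 mm up.
- pick_grip (a point): Centre of the orange handle, 149 mm above the hook's underside; axes as the pick's, the handle's faces square to them.
- pick_collar (a point): Point on the shaft's axis at the underside of the pick's collar (110 mm above the hook's underside).
- stand: Fixed wooden pick stand: base 110 x 90 x 12 mm; behind the fork an upright board 50 mm wide (x 30 to 46 mm, top 137 mm above the table). Origin: centre of the base's underside; z up.
- fork (a point): Where the hung pick's collar underside belongs: midway between the two level prongs, at their tops (x = y = 0, z = 140 mm of the stand). The prongs run along the stand's x from -24 to +31 mm, each 12 mm wide, 18 mm apart inside, open to -x, with lips 4 mm high at the open ends. Axes as the stand's. The pick hangs with its hook towards -x.
- green_pot: Bystander: loose green glazed flower pot, 105 mm high, 104 mm across; origin at the centre of its underside.
- pink_bowl: Bystander: loose pink bowl, 55 mm high, 100 mm across; origin at the centre of its underside.
- clay_cup: Bystander: loose terracotta cup, 75 mm high, 80 mm across; origin at the centre of its underside.
Not all that is in view belongs to the job. What is shaped like the pick but green is not meant. There is more than one size of the stand; the job needs the smaller.

How it is judged:
On the way, in this order (a step that is already met when the one before it is completed fails the run):
1. the hook has been let down below the level of the spacer's top, more than 60 mm in from the mouth (y of pick in the frame of mouth between -0.01 and 0.01 m and z of pick in the frame of mouth below 0.018 m and x of pick in the frame of mouth above 0.06 m), for 0.1 s.
2. the spacer has been dragged out with the pick: the spindle stands on its flat top while the hook is still down behind it, in front of the mouth (value of joint spindle between 0.0035 and 0.0065 m and velocity of joint spindle between -0.01 and 0.01 m/s and y of pick in the frame of mouth between -0.01 and 0.01 m and z of pick in the frame of mouth below 0.018 m and x of pick in the frame of mouth between -0.075 and -0.005 m), for 0.2 s.
3. the pick hangs in its fork, the spacer still in its place (value of joint spindle between 0.0035 and 0.0065 m and velocity of joint spindle between -0.01 and 0.01 m/s and distance between pick_collar and fork below 0.012 m and angle between pick's own z axis and vertical below 0.12 rad and linear speed of pick below 0.02 m/s), for 0.2 s.
4. the red zero button is pressed down, with the spacer under the spindle and the pick hung up (all of step 3 and value of joint zero above 0.004 m), for 0.02 s.
At the end, for the whole second after the job is handed in: The spindle stands still on the spacer's flat top (raised 3.5 to 6.5 mm); the pick hangs upright (within 0.12 rad) and still in the fork, its collar within 12 mm of its place; the zero button is up (within 2 mm) (all of step 3 and value of joint zero below 0.002 m); the robot touches nothing.
It fails at once if the green pot is pushed more than 20 mm or tipped (distance of green_pot from where it was at the start of the episode above 0.02 m or angle between green_pot's own z axis and vertical above 0.3 rad).
It fails at once if the pink bowl is pushed more than 20 mm or tipped (distance of pink_bowl from where it was at the start of the episode above 0.02 m or angle between pink_bowl's own z axis and vertical above 0.3 rad).
It fails at once if the clay cup is pushed more than 20 mm or tipped (distance of clay_cup from where it was at the start of the episode above 0.02 m or angle between clay_cup's own z axis and vertical above 0.3 rad).
It also fails if it takes over 72 s, if anything falls off the work surface, if the arm or the gripper's body presses on something with over 40 N, if the wrist force passes 120 N, or if a joint passes its speed limit or range.

## Working session

There is one attempt and no reset: what is moved stays moved. The work goes in short steps, Python scripts to look and compute and a shell command to move; the robot and the scene stay as the last step left them, time stands still between calls to the robot, and variables do not carry over. Pictures are saved under pics/ and viewed, and the job is handed in when it is done.

```bash
ls; mkdir -p pics
python3 - <<'E'
from cell import robot, read_camera
import cv2
for n in ["scene","side","wrist"]:
    c=read_camera(n); cv2.imwrite(f"pics/{n}0.png",c["frame"][:,:,::-1])
    print(n,c["intrinsics"].tolist(),c["R"].tolist(),c["t"].tolist())
print(robot.observe(), robot.nose_length)
E
```

```text
pics
scene [[476.44778764256193, 0.0, 277.90396139647737], [0.0, 476.44778764256193, 205.87619484412593], [0.0, 0.0, 1.0]] [[-0.8409627399544376, 0.5410301406030463, -0.008249664682472029], [0.45888967314793894, 0.7050414469735913, -0.5406818157914715], [-0.2867088032943932, -0.458478947181256, -0.8411867314128681]] [0.44572485757190083, -0.21905367056083436, 1.511263521482851]
side [[384.6462935085739, 0.0, 274.0924209511442], [0.0, 384.6462935085739, 217.34648156519583], [0.0, 0.0, 1.0]] [[0.7208595667292526, -0.6929781366114715, -0.01194936121336813], [-0.4980615861932653, -0.5059572954321853, -0.7042314048362207], [0.4819711001850251, 0.5136034631672971, -0.7098699466867122]] [-0.37152507867804707, 0.41659661641248324, 0.8609405970734777]
wrist [[289.5027898361924, 0.0, 283.22327832186625], [0.0, 289.5027898361924, 203.72958972926372], [0.0, 0.0, 1.0]] [[0.3671519996885035, 0.9301599436598568, -0.0013741671751813327], [0.8860398490964362, -0.34928658515106026, 0.3048479411881863], [0.283077365640381, -0.11314309808469684, -0.9524000443185097]] [-0.5260714066222116, -0.038200648663322845, 0.39189098111223686]
{'time': 0.15, 'qpos': array([ 1.04895140e+00,  3.42554328e-01,  1.52479408e+00, -4.27793225e-05,
        1.27537710e+00, -1.46001997e-01]), 'qvel': array([ 0.00114204, -0.00315511, -0.00139209,  0.00025054,  0.00192   ,
        0.00071381]), 'joint_efforts': array([ 1.40467568e-03, -4.31469977e+01, -2.44351047e+01,  7.18949502e-02,
        5.37051342e-02, -9.69936536e-05]), 'tool_pos': array([0.19253836, 0.48807947, 0.21031018]), 'tool_rot': array([-3.14046591e+00, -1.24334474e-04,  2.76576213e+00]), 'contact_force': array([-0.24832704, -0.01326926, -0.23374289]), 'torque': array([-0.00647136,  0.04858586,  0.02755348]), 'opening': 0.0915460299461501} 0.019
```

View pics/scene0.png

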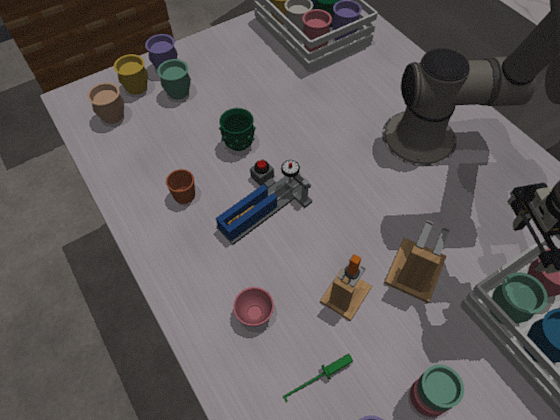

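View pics/side0.png

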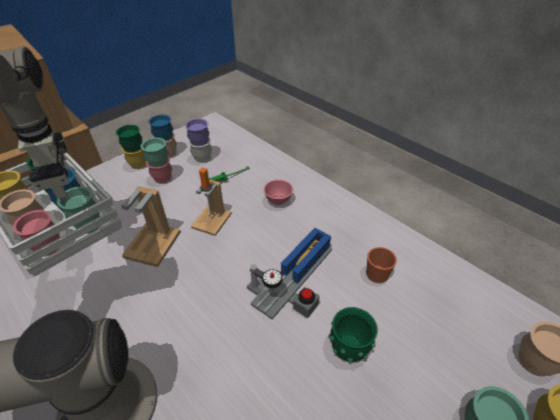

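View pics/wrist0.png

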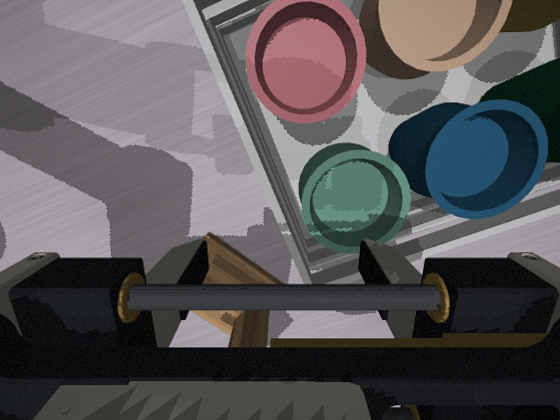

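The scene view shows the gauge around (265,205), the small stand with the orange pick at (350,285), the bigger empty stand at (418,265), and the green decoy at (320,375). I'll zoom in.

Run:
```python
import cv2
a=cv2.imread("pics/scene0.png"); b=cv2.imread("pics/side0.png")
def z(im,x0,y0,x1,y1,s,n): cv2.imwrite(n,cv2.resize(im[y0:y1,x0:x1],None,fx=s,fy=s,interpolation=cv2.INTER_CUBIC))
z(a,210,150,320,250,7,"pics/z1.png")
z(a,310,245,410,325,7,"pics/z2.png")
z(b,240,225,340,320,6,"pics/z3.png")
z(b,180,160,240,240,7,"pics/z4.png")
```

```text
(no output)
```

View pics/z1.png

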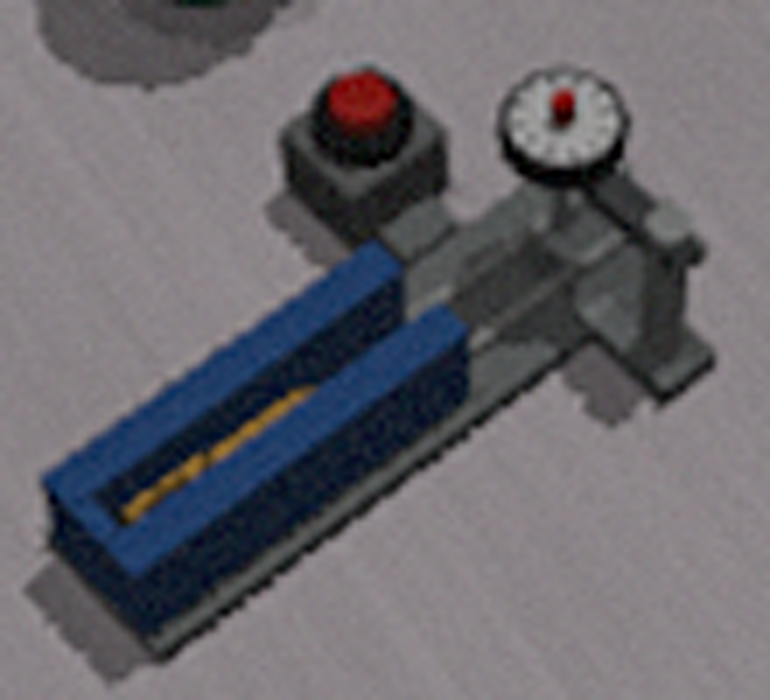

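View pics/z2.png

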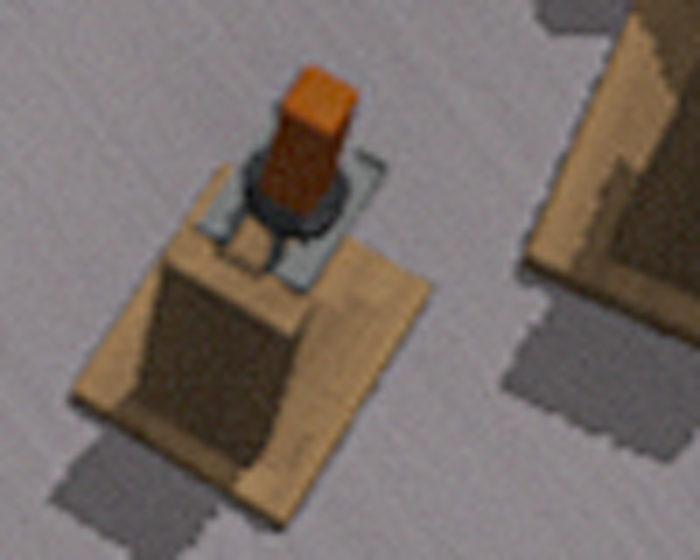

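View pics/z3.png

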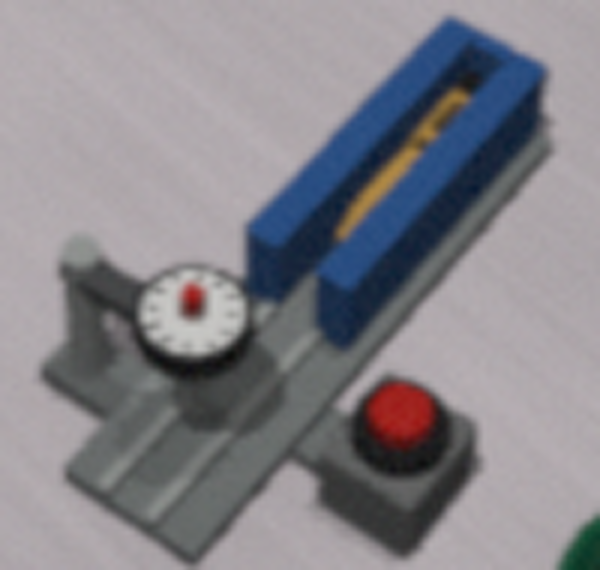

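View pics/z4.png

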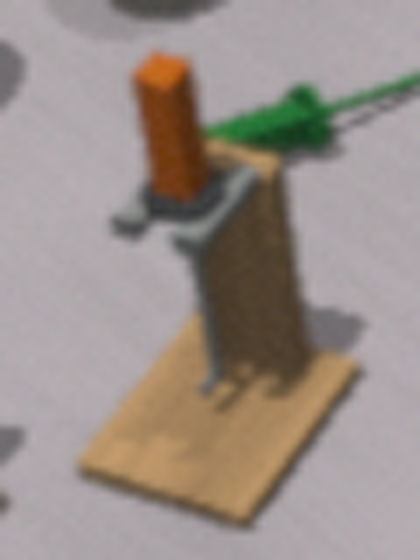

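```bash
cat > fit.py <<'E'
import numpy as np
from scipy.optimize import least_squares
from cell import read_camera
cams={n:read_camera(n) for n in ["scene","side"]}
def proj(n,X):
    c=cams[n];p=c["intrinsics"]@(c["R"]@np.asarray(X,float)+c["t"]);return p[:2]/p[2]
def un(p,s,o): return (np.array(p)+.5)/s-.5+np.array(o)
def W(q,X): 
    c,s=np.cos(q[2]),np.sin(q[2]);return np.array([q[0]+c*X[0]-s*X[1],q[1]+s*X[0]+c*X[1],X[2]])
def ray(n,uv,z):
    c=cams[n];d=c["R"].T@np.linalg.solve(c["intrinsics"],[uv[0],uv[1],1]);o=-c["R"].T@c["t"]
    return o+d*(z-o[2])/d[2]
def fit(obs,q0):
    f=lambda q:np.concatenate([proj(n,W(q,np.array(X)/1000))-uv for n,uv,X in obs])
    return least_squares(f,q0,loss="soft_l1"),f
E
python3 - <<'E'
from fit import *
S=lambda p:("scene",un(p,7,(210,150)));D=lambda p:("side",un(p,6,(240,225)))
g=[(*S(p),X) for p,X in [((45,483),(170,-30,62)),((135,572),(170,30,62)),((378,240),(0,-30,62)),((468,322),(0,30,62)),((405,268),(0,-10,62)),((440,305),(0,10,62)),((565,95),(-75,0,117))]]
g+=[(*D(p),X) for p,X in [((452,18),(170,30,62)),((546,72),(170,-30,62)),((250,233),(0,30,62)),((281,250),(0,10,62)),((320,270),(0,-10,62)),((352,290),(0,-30,62)),((192,290),(-75,0,117))]]
S2=lambda p:("scene",un(p,7,(310,245)));D2=lambda p:("side",un(p,7,(180,160)))
s=[(*S2(p),X) for p,X in [((430,290),(-55,45,12)),((283,518),(55,45,12)),((75,395),(55,-45,12)),((165,262),(46,-25,137)),((295,330),(46,25,137)),((318,100),(0,0,211))]]
s+=[(*D2(p),X) for p,X in [((80,465),(-55,45,12)),((245,518),(-55,-45,12)),((358,362),(55,-45,12)),((275,158),(46,-25,137)),((163,68),(0,0,211))]]
for nm,o,init,zc in [("g",g,(265,200),0.03),("s",s,(350,290),0.05)]:
    p=ray("scene",init,zc); best=None
    for y in np.arange(-3,3,.7):
        r,f=fit(o,[p[0],p[1],y])
        if best is None or r.cost<best[0].cost: best=(r,f)
    r,f=best; print(nm,r.x.round(4).tolist(),r.cost); print(f(r.x).reshape(-1,2).round(1).tolist())
# bystanders approx
for n,uv,z in [("scene",(238,118),.105),("side",(354,325),.105),("scene",(254,303),.055),("side",(279,188),.055),("scene",(181,178),.075),("side",(380,259),.075),("scene",(420,280),.01)]:
    print(n,uv,ray(n,uv,z).round(3))
E
```

```text
g [0.5248, -0.0492, 0.152] 7.400128128566541
[[-1.2, -1.6], [-0.3, 0.2], [-0.8, -1.1], [0.4, 0.3], [-0.0, -0.8], [-0.3, -1.7], [-0.4, -0.2], [-0.9, -1.2], [0.7, -1.3], [-1.2, -1.1], [-0.5, -0.4], [-1.0, -0.2], [-0.3, 0.1], [0.1, 0.4]]
s [0.5157, 0.2976, 0.4176] 6.000246397740186
[[0.3, -1.5], [0.8, 0.6], [-0.8, -0.7], [-0.7, -0.6], [-0.1, 0.9], [0.7, -1.6], [-0.9, -0.7], [0.4, -0.7], [0.1, -1.1], [1.1, -0.8], [-0.9, -0.1]]
scene (238, 118) [ 0.482 -0.294  0.105]
side (354, 325) [ 0.491 -0.289  0.105]
scene (254, 303) [0.734 0.21  0.055]
side (279, 188) [0.742 0.211 0.055]
scene (181, 178) [ 0.718 -0.21   0.075]
side (380, 259) [ 0.715 -0.209  0.075]
scene (420, 280) [0.333 0.375 0.01 ]
```

```bash
cat > d.py <<'E'
import numpy as np,sys
from scipy.spatial.transform import Rotation as Ro
from cell import robot
G=np.array([0.5248,-0.0492,0.152]);ST=np.array([0.5157,0.2976,0.4176])
def d(p,yaw):
    o=robot.observe();R=Ro.from_euler("xyz",o["tool_rot"])
    T=Ro.from_euler("xyz",[np.pi,0,yaw])
    print("t",round(o["time"],2),"pos",o["tool_pos"].round(4),"rot",o["tool_rot"].round(4),"F",o["contact_force"].round(2),"op",round(o["opening"],4))
    print("shift cm",(R.inv().apply(np.array(p)-o["tool_pos"])*100).round(2),"turn deg",np.degrees((R.inv()*T).as_rotvec()).round(2))
def loc(F,X):
    c,s=np.cos(F[2]),np.sin(F[2]);return [F[0]+c*X[0]-s*X[1],F[1]+s*X[0]+c*X[1],X[2]]
E
python3 - <<'E'
from d import *
d([.5157,.2976,.32],.4176+np.pi/2)
from cell import read_camera
c=read_camera("wrist"); print(-c["R"].T@c["t"])
E
```

```text
t 0.25 pos [0.1926 0.4882 0.2105] rot [-3.1409e+00 -1.0000e-04  2.7658e+00] F [ 0.1  -0.14  0.46] op 0.0919
shift cm [-37.05  -5.88 -10.95] turn deg [-4.000e-02  1.000e-02  4.454e+01]
[0.11610115 0.52039981 0.38444693]
```

```bash
python3 -m crank '[[0,0,-5.5,0,0,0,0.7],[-3,0,-11,0,0,0,0.7],[-9,-2,-11,0,0,10,0.7],[-15,-3,-11,0,0,20,0.7],[-21,-4,-11,0,0,30,0.7]]'
python3 - <<'E'
from d import *
d([.5157,.2976,.32],.4176+np.pi/2)
E
```

```text
time: 0.92
tool_pos: [0.3747, 0.3729, 0.3211]
tool_rot: [3.141, -0.0, 2.237]
contact_force: [0.0, 1.4, 0.2]
opening: 0.0644
t 0.93 pos [0.3747 0.3729 0.3211] rot [ 3.1408e+00 -1.0000e-04  2.2368e+00] F [0.05 1.36 0.23] op 0.0644
shift cm [-14.64   6.43   0.11] turn deg [ 4.000e-02 -1.000e-02  1.423e+01]
```

```bash
python3 -m crank '[[-5,2,0,0,0,5,0.7],[-10,4,0,0,0,10,0.7],[-14,6.2,0,0,0,14,0.7],[-14,6.2,0,0,0,14,0.7],[-14,6.2,0,0,0,14,0.7]]'
python3 - <<'E'
from d import *
from cell import read_camera
import cv2
d([.5157,.2976,.32],.4176+np.pi/2)
c=read_camera("wrist"); cv2.imwrite("pics/w1.png",c["frame"][:,:,::-1]);
c=read_camera("side"); cv2.imwrite("pics/s1.png",cv2.resize(c["frame"][100:260,130:330,::-1],None,fx=4,fy=4,interpolation=2))
E
```

```text
time: 1.55
tool_pos: [0.5084, 0.3032, 0.3205]
tool_rot: [-3.141, -0.001, 1.998]
contact_force: [-0.5, -0.8, -0.7]
opening: 0.0645
t 1.55 pos [0.5084 0.3032 0.3205] rot [-3.1407e+00 -5.0000e-04  1.9983e+00] F [-0.51 -0.82 -0.67] op 0.0645
shift cm [-0.81  0.43  0.05] turn deg [-0.05 -0.03  0.57]
```

View pics/w1.png

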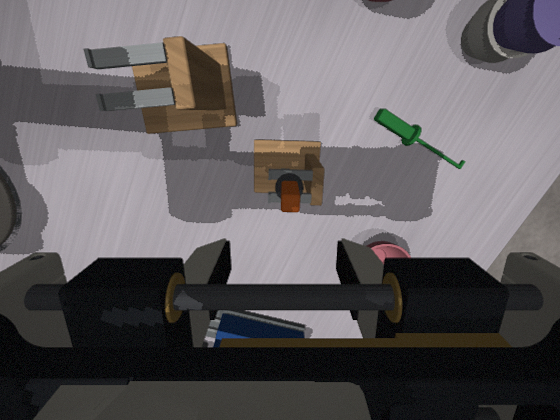

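View pics/s1.png

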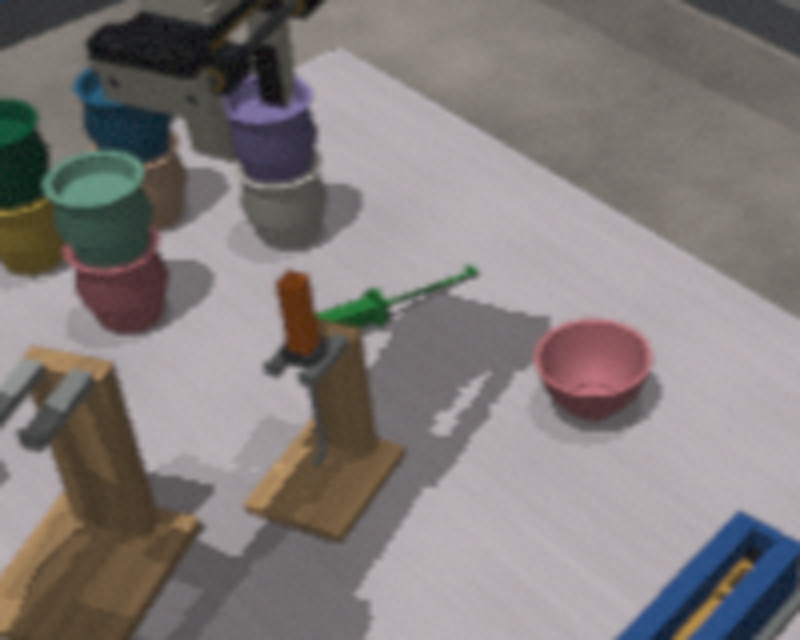

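The wrist view shows the small stand at (288,175) with the orange handle upright. I'll use it for a finer fit.

Run:
```python
import cv2
a=cv2.imread("pics/w1.png")
cv2.imwrite("pics/z5.png",cv2.resize(a[130:220,240:340],None,fx=6,fy=6,interpolation=2))
```

```text
(no output)
```

View pics/z5.png

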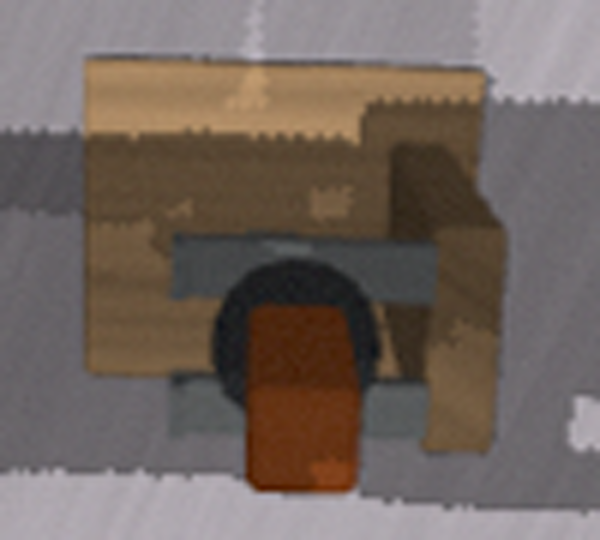

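```bash
cat > fit2.py <<'E'
from fit import *
def fitpose(obs,q0):
    r,f=fit(obs,q0); print(r.x.round(4).tolist(),round(r.cost,2)); print(f(r.x).reshape(-1,2).round(1).tolist()); return r.x
E
python3 - <<'E'
from fit2 import *
import fit
from cell import read_camera
fit.cams["wrist"]=read_camera("wrist")
P=[((85,60),(-55,45,12)),((485,72),(55,45,12)),((85,373),(-55,-45,12)),((438,228),(30,25,137)),((505,235),(46,25,137)),((425,448),(30,-25,137)),((490,452),(46,-25,137)),((247,388),(-10,10,211)),((360,388),(10,10,211)),((250,490),(-10,-10,211)),((355,490),(10,-10,211))]
o=[("wrist",un(p,6,(240,130)),X) for p,X in P]
fitpose(o,[.5157,.2976,.4176])
print("top/collar"); fitpose(o[7:],[.5157,.2976,.4176]); fitpose(o[:7],[.5157,.2976,.4176])
from d import *
o=robot.observe();print(o["tool_pos"],o["tool_rot"])
E
```

```text
[0.5174, 0.3012, 0.3972] 6.81
[[0.4, -0.5], [0.9, -0.3], [0.4, 0.4], [0.1, -0.7], [1.8, -1.5], [-0.1, 0.7], [1.3, 0.4], [-1.0, -0.7], [-0.3, -0.1], [-2.1, 0.8], [-0.4, 1.4]]
top/collar
[0.5181, 0.302, 0.4275] 1.8
[[-0.4, -0.7], [0.4, -0.7], [-0.9, 0.8], [0.9, 0.8]]
[0.5166, 0.3006, 0.3964] 2.54
[[-0.1, -0.3], [0.3, -0.1], [-0.2, 0.6], [-0.6, -0.4], [1.0, -1.2], [-0.9, 1.0], [0.6, 0.7]]
[0.50809667 0.30379639 0.32133153] [ 3.14093766e+00 -1.29670402e-04  1.99961534e+00]
```

Run:
```python
from d import *
d([.517,.300,.18],.405+np.pi/2)
```

```text
t 1.8 pos [0.5081 0.3038 0.3213] rot [ 3.1409e+00 -1.0000e-04  1.9996e+00] F [ 0.27  0.13 -0.34] op 0.0642
shift cm [-0.72  0.64 14.13] turn deg [ 0.04 -0.01  1.36]
```

```bash
python3 -m crank '[[-0.7,0.65,3,0,0,1.4,0.7],[-0.7,0.65,6,0,0,1.4,0.7],[-0.7,0.65,9,0,0,1.4,0.7],[-0.7,0.65,9,0,0,1.4,0.7]]'
python3 - <<'E'
from d import *
from cell import read_camera
import cv2
d([.517,.300,.18],.405+np.pi/2)
c=read_camera("wrist"); cv2.imwrite("pics/w2.png",c["frame"][:,:,::-1]);
E
```

```text
time: 2.3
tool_pos: [0.5162, 0.2993, 0.229]
tool_rot: [-3.137, -0.0, 1.974]
contact_force: [-0.2, -1.3, 0.6]
opening: 0.064
t 2.3 pos [0.5162 0.2993 0.229 ] rot [-3.1369e+00 -1.0000e-04  1.9743e+00] F [-0.19 -1.28  0.64] op 0.064
shift cm [0.03 0.13 4.9 ] turn deg [-0.27 -0.   -0.08]
```

View pics/w2.png

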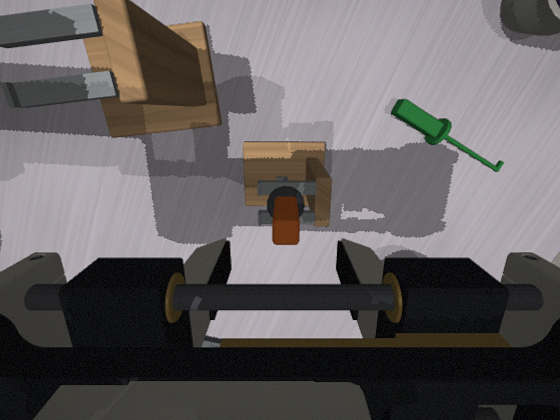

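The handle at (286,220) is centred between the fingers (230 and 337), so I'm going down and gripping.

```bash
python3 -m crank '[[0,0.1,3,0,0,0,0.7],[0,0.1,4.8,0,0,0,0.7],[0,0.1,4.8,0,0,0,0.7]]'
python3 -m crank '[[0,0,0,0,0,0,0.1],[0,0,0,0,0,0,0.1],[0,0,0,0,0,0,0.1],[0,0,0,0,0,0,0.1],[0,0,0,0,0,0,0.1]]' 40
python3 - <<'E'
from d import *
from cell import read_camera
import cv2
d([.517,.300,.18],.405+np.pi/2)
c=read_camera("wrist"); cv2.imwrite("pics/w3.png",c["frame"][:,:,::-1]);
c=read_camera("side"); cv2.imwrite("pics/s3.png",cv2.resize(c["frame"][130:250,150:300,::-1],None,fx=5,fy=5,interpolation=2))
E
```

```text
time: 2.72
tool_pos: [0.5186, 0.3, 0.1834]
tool_rot: [3.142, -0.0, 1.974]
contact_force: [0.8, 0.5, -0.6]
opening: 0.064
time: 3.35
tool_pos: [0.5187, 0.2998, 0.1829]
tool_rot: [3.142, -0.0, 1.973]
contact_force: [0.5, -1.0, -1.6]
opening: 0.0196
t 3.35 pos [0.5187 0.2998 0.1829] rot [ 3.1415e+00 -1.0000e-04  1.9734e+00] F [ 0.46 -1.02 -1.58] op 0.0196
shift cm [ 0.09 -0.15  0.29] turn deg [ 0.   -0.   -0.14]
```

View pics/w3.png

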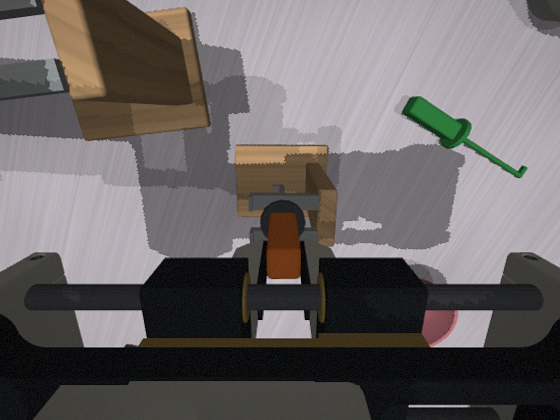

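View pics/s3.png

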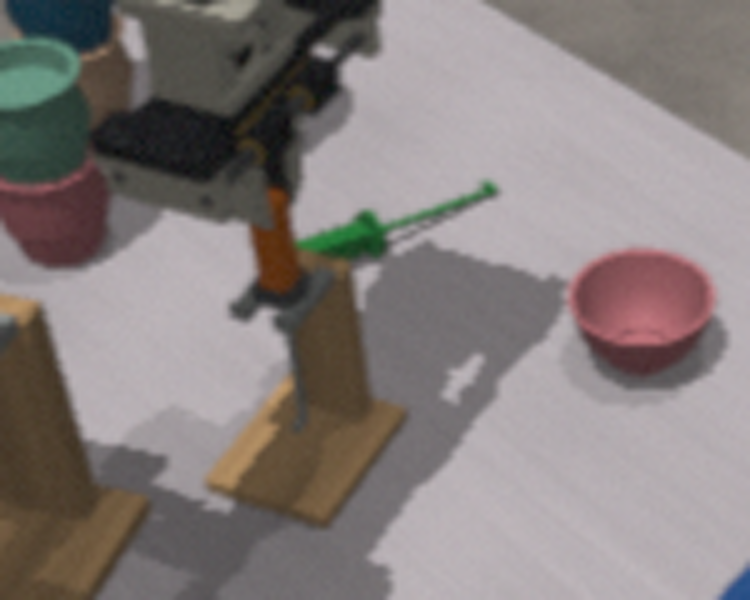

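```bash
python3 -m crank '[[0,0,-0.7,0,0,0,0.1],[0,0,-1.5,0,0,0,0.1],[0,-3,-1.5,0,0,0,0.1],[0,-6.5,-1.5,0,0,0,0.1],[0,-6.5,-5,0,0,0,0.1]]'
python3 -m crank '[[0,0,-3,0,0,0,0.1],[0,0,-3,0,0,0,0.1],[0,0,-3,0,0,0,0.1]]'
python3 - <<'E'
from d import *
from cell import read_camera
import cv2
d([.517,.300,.18],.405+np.pi/2)
for n in ["scene","side","wrist"]:
    c=read_camera(n); cv2.imwrite(f"pics/{n}4.png",c["frame"][:,:,::-1]);
c=cv2.imread("pics/side4.png");cv2.imwrite("pics/s4.png",cv2.resize(c[110:250,120:270],None,fx=5,fy=4,interpolation=2))
E
```

```text
time: 4.08
tool_pos: [0.4541, 0.2725, 0.2304]
tool_rot: [-3.131, -0.0, 1.974]
contact_force: [0.9, -0.2, 0.0]
opening: 0.0196
time: 4.45
tool_pos: [0.4585, 0.2742, 0.2621]
tool_rot: [-3.14, -0.0, 1.973]
contact_force: [0.2, -0.1, -1.6]
opening: 0.0196
t 4.45 pos [0.4585 0.2742 0.2621] rot [-3.1404e+00 -1.0000e-04  1.9734e+00] F [ 0.25 -0.08 -1.59] op 0.0196
shift cm [0.08 6.41 8.2 ] turn deg [-0.07 -0.01 -0.14]
```

View pics/wrist4.png

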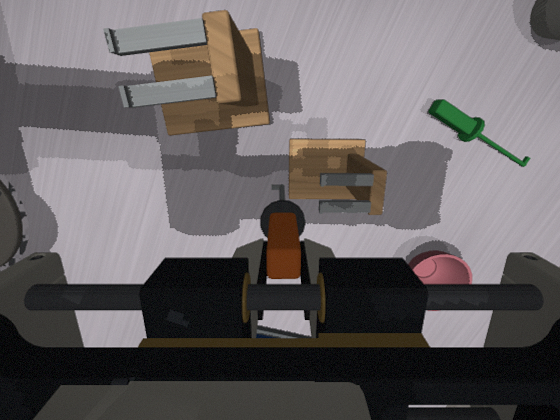

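View pics/s4.png

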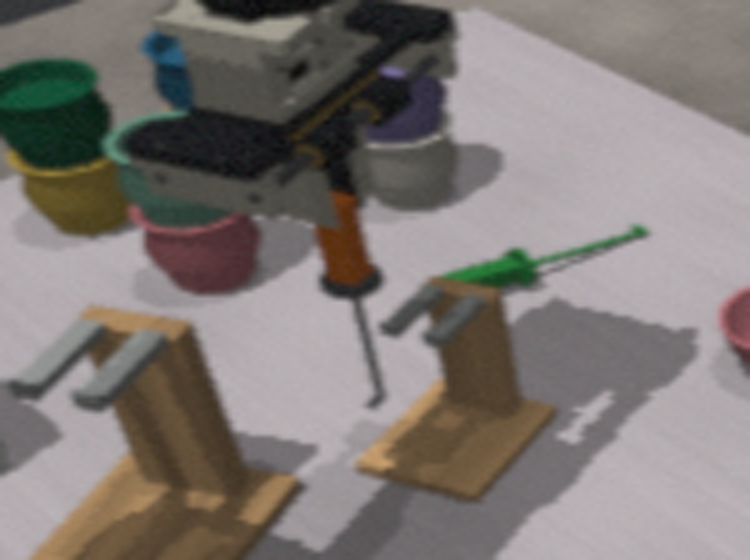

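View pics/scene4.png

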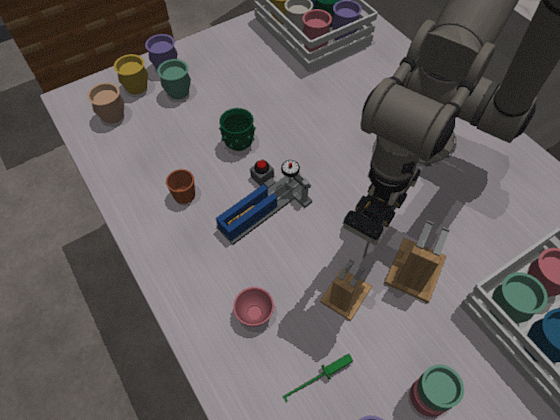

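Run:
```python
import cv2
a=cv2.imread("pics/wrist4.png")
cv2.imwrite("pics/z6.png",cv2.resize(a[175:285,230:335],None,fx=6,fy=6,interpolation=2))
b=cv2.imread("pics/side4.png");cv2.imwrite("pics/z7.png",cv2.resize(b[155:218,175:210],None,fx=9,fy=9,interpolation=2))
```

```text
(no output)
```

View pics/z6.png

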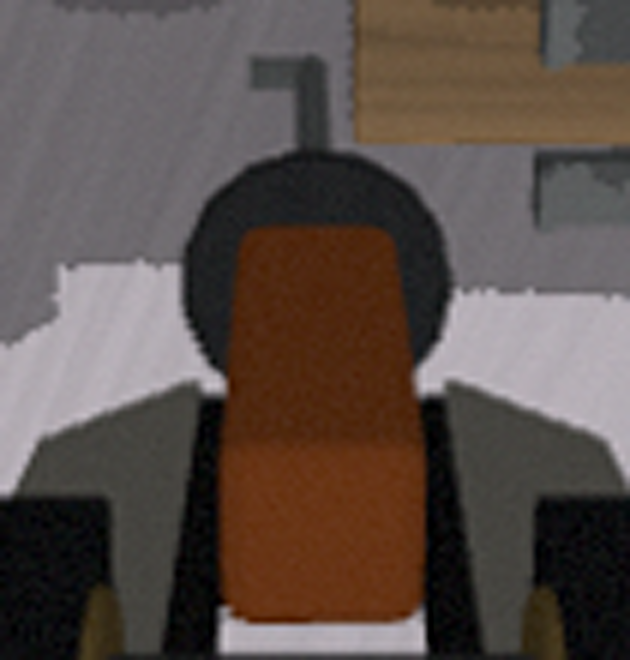

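View pics/z7.png

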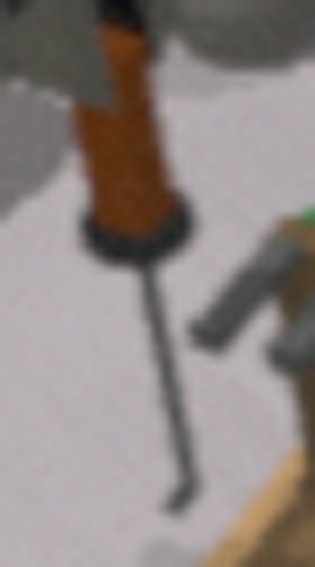

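```bash
cat > pickfit.py <<'E'
from fit import *
import fit
from cell import read_camera
from scipy.spatial.transform import Rotation as Ro
from d import robot
def pickfit(obs,yaw):
    fit.cams["wrist"]=read_camera("wrist"); fit.cams["side"]=read_camera("side")
    o=robot.observe();p=o["tool_pos"]
    # params: origin xyz (world), rotvec tilt*yaw
    def f(q):
        R=Ro.from_rotvec(q[3:5].tolist()+[0])*Ro.from_euler("z",q[5])
        return np.concatenate([(proj(n,q[:3]+R.apply(np.array(X)/1000))-uv) for n,uv,X in obs])
    r=least_squares(f,[p[0],p[1],p[2]-.15,0,0,yaw],loss="soft_l1",x_scale=[.01,.01,.01,.05,.05,.05])
    q=r.x;print("origin",q[:3].round(4),"tilt",q[3:5].round(3),"yaw",q[5].round(3),"cost",round(r.cost,2));print(f(q).reshape(-1,2).round(1).tolist())
    To=Ro.from_euler("xyz",o["tool_rot"]);print("in tool mm",(To.inv().apply(q[:3]-p)*1000).round(1),"tool",p.round(4),o["tool_rot"].round(3))
    R=Ro.from_rotvec(q[3:5].tolist()+[0])*Ro.from_euler("z",q[5]);print("grip pt in tool",(To.inv().apply(q[:3]+R.apply([0,0,.149])-p)*1000).round(1))
E
python3 - <<'E'
from pickfit import *
w=[((250,72),(-12,0,2.5)),((311,72),(0,0,3)),((317,284),(0,0,116)),((238,230),(-10,10,116)),((397,230),(10,10,116)),((221,440),(-10,10,181)),((425,440),(10,10,181)),((220,618),(-10,-10,181)),((424,618),(10,-10,181))]
s=[((188,490),(0,0,2)),((172,508),(-12,0,2)),((148,262),(0,0,110))]
o=[("wrist",un(p,6,(230,175)),X) for p,X in w]+[("side",un(p,9,(175,155)),X) for p,X in s]
pickfit(o,.405)
E
```

```text
origin [0.4578 0.2731 0.1023] tilt [-0.     0.015] yaw 0.395 cost 6.32
[[0.0, 0.0], [0.1, 0.2], [-0.1, 0.5], [0.6, -2.2], [-0.8, -2.1], [-0.1, 0.0], [0.2, 0.1], [0.4, 0.4], [-0.5, 0.4], [0.9, 0.6], [0.5, 1.2], [-0.2, -2.2]]
in tool mm [ -0.7  -1.1 160. ] tool [0.4588 0.2742 0.2623] [-3.141 -0.     1.973]
grip pt in tool [-1.5  0.8 11. ]
```

Run:
```python
from d import *
p=loc(G,[.07,0,.25]);print(p)
d(p,.152+np.pi/2)
```

```text
[np.float64(0.5939929157030195), np.float64(-0.03860092378955386), 0.25]
t 4.8 pos [0.4588 0.2742 0.2623] rot [-3.1406e+00 -1.0000e-04  1.9734e+00] F [-0.24 -0.13 -1.94] op 0.0195
shift cm [-34.08   0.19   1.22] turn deg [-0.06  0.   14.36]
```

```bash
python3 -m crank '[[-4,0,0,0,0,3,0.1],[-9,0,0,0,0,6,0.1],[-14,0,0,0,0,9,0.1],[-19,0,0,0,0,12,0.1],[-24,0,0,0,0,14.4,0.1]]'
python3 -m crank '[[-4,1,0,0,0,0,0.1],[-8,2,0,0,0,0,0.1],[-8,2,0,0,0,0,0.1],[-8,2,0,0,0,0,0.1]]'
python3 - <<'E'
from d import *
from cell import read_camera
import cv2
d(loc(G,[.07,0,.25]),.152+np.pi/2)
for n in ["wrist"]:
    c=read_camera(n); cv2.imwrite(f"pics/{n}5.png",c["frame"][:,:,::-1]);
E
```

```text
time: 5.42
tool_pos: [0.5534, 0.052, 0.2627]
tool_rot: [3.142, -0.0, 1.721]
contact_force: [0.6, 0.4, -1.1]
opening: 0.0194
time: 5.92
tool_pos: [0.5845, -0.0221, 0.2625]
tool_rot: [-3.141, -0.001, 1.722]
contact_force: [-0.6, -0.4, -1.1]
opening: 0.0189
t 5.92 pos [ 0.5845 -0.0221  0.2625] rot [-3.1409e+00 -8.0000e-04  1.7219e+00] F [-0.58 -0.37 -1.1 ] op 0.0189
shift cm [-1.77  0.69  1.24] turn deg [-0.04 -0.05 -0.05]
```

View pics/wrist5.png

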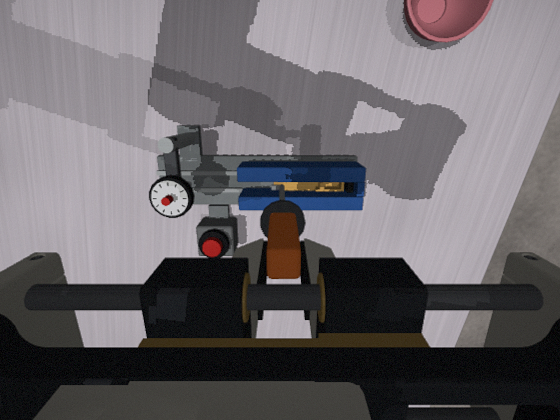

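Run:
```python
import cv2
a=cv2.imread("pics/wrist5.png")
cv2.imwrite("pics/z8.png",cv2.resize(a[150:220,230:370],None,fx=5.7,fy=5.7,interpolation=2))
cv2.imwrite("pics/z9.png",cv2.resize(a[120:260,140:250],None,fx=5,fy=4,interpolation=2))
```

```text
(no output)
```

View pics/z8.png

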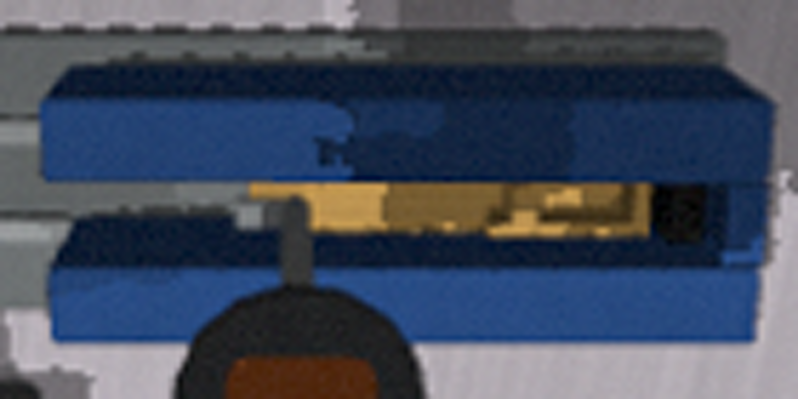

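Run:
```python
from fit2 import *
import fit
from cell import read_camera
fit.cams["wrist"]=read_camera("wrist")
P=[((43,100),(0,30,62)),((43,180),(0,10,62)),((52,267),(0,-10,62)),((53,341),(0,-30,62)),((773,100),(170,30,62)),((755,341),(170,-30,62)),((722,265),(160,-10,62)),((728,183),(160,10,62))]
o=[("wrist",un(p,5.7,(230,150)),X) for p,X in P]
q=fitpose(o,[.5248,-.0492,.152])
def g(uv,z):
    X=ray("wrist",un(uv,5.7,(230,150)),z); c,s=np.cos(q[2]),np.sin(q[2]);dx,dy=X[0]-q[0],X[1]-q[1]
    return ((np.array([c*dx+s*dy,-s*dx+c*dy])*1000).round(1))
print("rear wall outer",g((652,210),.038),"rear inner",g((632,200),.038),"nose",g((248,190),.024),"bar?",g((505,205),.038),g((540,205),.038))
print("stripe shade",g((388,205),.034), "cheek lower edge", g((570,236),.034))
```

```text
[0.5271, -0.0451, 0.1523] 2.35
[[-0.8, -0.5], [-0.1, 0.4], [-0.9, -0.4], [-0.4, 0.7], [1.3, -0.4], [0.6, 0.7], [0.2, 0.0], [0.3, -0.1]]
rear wall outer [147.5  -2.7] rear inner [ 1.424e+02 -1.000e-01] nose [46.4 -1. ] bar? [110.9  -1.4] [119.6  -1.4]
stripe shade [81.9 -2.5] cheek lower edge [128.1 -10.5]
```

Run:
```python
import cv2
a=cv2.imread("pics/wrist5.png")
cv2.imwrite("pics/z10.png",cv2.resize(a[176:200,268:362],None,fx=8.5,fy=16,interpolation=2))
```

```text
(no output)
```

View pics/z10.png

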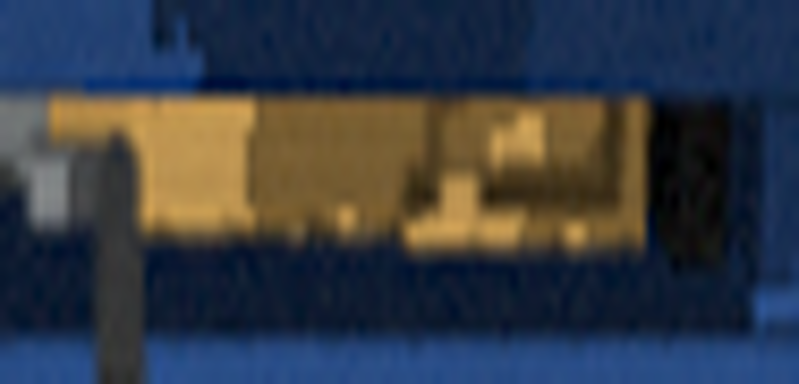

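```bash
sed -i 's/^G=np.array.*;ST/G=np.array([0.5271,-0.0451,0.1523]);ST/' d.py
python3 - <<'E'
from d import *
d(loc(G,[.136,0.0007,.232]),.1523+np.pi/2)
E
```

```text
t 6.12 pos [ 0.5845 -0.0215  0.263 ] rot [ 3.1413e+00 -2.0000e-04  1.7236e+00] F [-0.59  1.04 -1.35] op 0.0196
shift cm [-1.4   7.56  3.11] turn deg [ 0.01 -0.01  0.03]
```

```bash
python3 -m crank '[[-0.5,2.5,0,0,0,0,0.1],[-1,5,0,0,0,0,0.1],[-1.4,7.5,0,0,0,0,0.1],[-1.4,7.5,1.5,0,0,0,0.1],[-1.4,7.5,3,0,0,0,0.1]]'
python3 -m crank '[[0,0,0,0,0,0,0.1],[0,0,0,0,0,0,0.1]]'
python3 - <<'E'
from d import *
from cell import read_camera
import cv2
d(loc(G,[.136,0.0007,.232]),.1523+np.pi/2)
for n in ["wrist","side","scene"]:
    c=read_camera(n); cv2.imwrite(f"pics/{n}6.png",c["frame"][:,:,::-1]);
a=cv2.imread("pics/wrist6.png")
cv2.imwrite("pics/z11.png",cv2.resize(a[165:235,180:320],None,fx=5.7,fy=5.7,interpolation=2))
a=cv2.imread("pics/side6.png")
cv2.imwrite("pics/z12.png",cv2.resize(a[180:290,250:350],None,fx=6,fy=5,interpolation=2))
E
```

```text
time: 6.75
tool_pos: [0.66, -0.0245, 0.2314]
tool_rot: [-3.14, -0.001, 1.723]
contact_force: [0.2, -0.7, -1.4]
opening: 0.0196
time: 7.0
tool_pos: [0.6607, -0.0251, 0.2334]
tool_rot: [3.141, 0.0, 1.722]
contact_force: [0.7, -0.5, -1.8]
opening: 0.0196
t 7.0 pos [ 0.6607 -0.0251  0.2334] rot [3.1410e+00 1.0000e-04 1.7221e+00] F [ 0.67 -0.52 -1.84] op 0.0196
shift cm [0.12 0.09 0.14] turn deg [ 0.03  0.   -0.06]
```

View pics/z11.png

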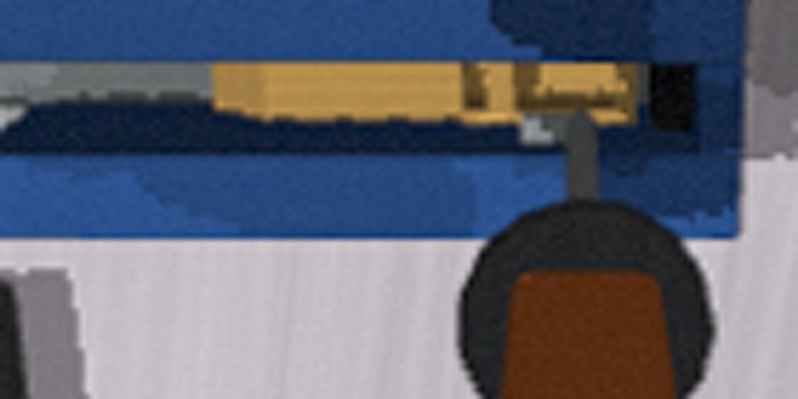

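View pics/z12.png

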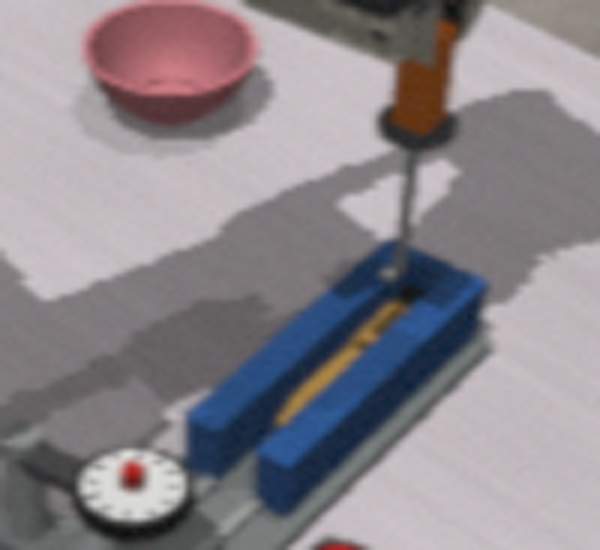

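Run:
```python
from fit2 import *
import fit
from cell import read_camera,robot
from scipy.spatial.transform import Rotation as Ro
c=read_camera("wrist");o=robot.observe();T=Ro.from_euler("xyz",o["tool_rot"]).as_matrix();p=o["tool_pos"]
Rct=c["R"]@T; tc=c["R"]@p+c["t"]  # Xc = Rct*Xt + tc
np.savez("he.npz",R=Rct,t=tc); print(Rct.round(4),tc.round(4))
def at(pos,rpy):
    M=Ro.from_euler("xyz",rpy).as_matrix();R=Rct@M.T;return dict(intrinsics=c["intrinsics"],R=R,t=tc-R@np.array(pos))
def fz(obs,q0):
    f=lambda q:np.concatenate([proj(n,W(q,np.array(X)/1000)+np.array([0,0,q[3]]))-uv for n,uv,X in obs])
    r=least_squares(f,list(q0)+[0]);print(r.x.round(4),r.cost)
fit.cams["wrist"]=at([.5845,-.0218,.2628],[3.1413,-.0003,1.7228])
P=[((43,100),(0,30,62)),((43,180),(0,10,62)),((52,267),(0,-10,62)),((53,341),(0,-30,62)),((773,100),(170,30,62)),((755,341),(170,-30,62)),((722,265),(160,-10,62)),((728,183),(160,10,62))]
fz([("wrist",un(a,5.7,(230,150)),X) for a,X in P],[.5271,-.0451,.152])
fit.cams["wrist"]=at([.5082,.3036,.321],[3.141,-.0003,1.999])
P=[((85,60),(-55,45,12)),((485,72),(55,45,12)),((85,373),(-55,-45,12)),((438,228),(30,25,137)),((505,235),(46,25,137)),((425,448),(30,-25,137)),((490,452),(46,-25,137)),((247,388),(-10,10,211)),((360,388),(10,10,211)),((250,490),(-10,-10,211)),((355,490),(10,-10,211))]
fz([("wrist",un(p,6,(240,130)),X) for p,X in P],[.5157,.2976,.4176])
# pick at grasp (wrist3) etc
```

```text
[[-2.000e-04  1.000e+00  1.000e-04]
 [-9.523e-01 -1.000e-04 -3.053e-01]
 [-3.053e-01 -2.000e-04  9.523e-01]] [-0.001   0.0274  0.1916]
[ 0.5275 -0.0464  0.1519 -0.0039] 1.0142031795936495
[ 0.5187  0.299   0.3969 -0.0097] 5.3074767974061645
```

Run:
```python
from fit2 import *
import fit
from cell import read_camera,robot
fit.cams["wrist"]=read_camera("wrist")
for q,dz in [((.5271,-.0451,.1523),0),((.5275,-.0464,.1519),-.004)]:
    def g(uv,z):
        X=ray("wrist",un(uv,5.7,(180,165)),z+dz); c,s=np.cos(q[2]),np.sin(q[2]);dx,dy=X[0]-q[0],X[1]-q[1]
        return ((np.array([c*dx+s*dy,-s*dx+c*dy])*1000).round(1))
    print("bar",g((487,90),.038),g((515,90),.038),"rear",g((637,90),.038),"nose",g((212,80),.024),"slot edges y",g((580,61),.062),g((580,153),.062),"block end",g((740,200),.062))
    for z in (.073,.08): print(z,"foot tip",g((520,130),z),"shaft low",g((581,125),z))
```

```text
bar [112.7  -2.3] [119.1  -2.3] rear [147.   -2.3] nose [46.6 -3.1] slot edges y [134.1   9.6] [134.1 -10.7] block end [169.  -21.4]
0.073 foot tip [121.6  -2.7] shaft low [134.4  -1.6]
0.08 foot tip [121.9  -0.8] shaft low [134.4   0.2]
bar [112.2  -1.8] [118.7  -1.8] rear [146.9  -1.9] nose [45.5 -2.6] slot edges y [133.9  10.2] [133.8 -10.4] block end [169.2 -21.2]
0.073 foot tip [121.3  -2.3] shaft low [134.1  -1.2]
0.08 foot tip [121.6  -0.5] shaft low [134.2   0.6]
```

```bash
python3 -m crank '[[0.05,0.2,1,0,0,0,0.1],[0.05,0.2,2,0,0,0,0.1],[0.05,0.2,3,0,0,0,0.1],[0.05,0.2,3.6,0,0,0,0.1],[0.05,0.2,3.6,0,0,0,0.1]]'
python3 - <<'E'
from d import *
from cell import read_camera
import cv2
d(loc(G,[.137,0.0007,.177]),.1523+np.pi/2)
for n in ["wrist","side","scene"]:
    c=read_camera(n); cv2.imwrite(f"pics/{n}7.png",c["frame"][:,:,::-1]);
a=cv2.imread("pics/wrist7.png")
cv2.imwrite("pics/z13.png",cv2.resize(a[175:255,180:320],None,fx=5.7,fy=5.7,interpolation=2))
E
```

```text
time: 8.07
tool_pos: [0.6626, -0.0243, 0.1961]
tool_rot: [-3.14, -0.0, 1.722]
contact_force: [0.7, -0.6, -0.9]
opening: 0.0194
t 8.07 pos [ 0.6626 -0.0243  0.1961] rot [-3.1404e+00 -5.0000e-04  1.7221e+00] F [ 0.74 -0.59 -0.91] op 0.0194
shift cm [ 0.07 -0.01  1.91] turn deg [-0.07 -0.03 -0.06]
```

View pics/z13.png

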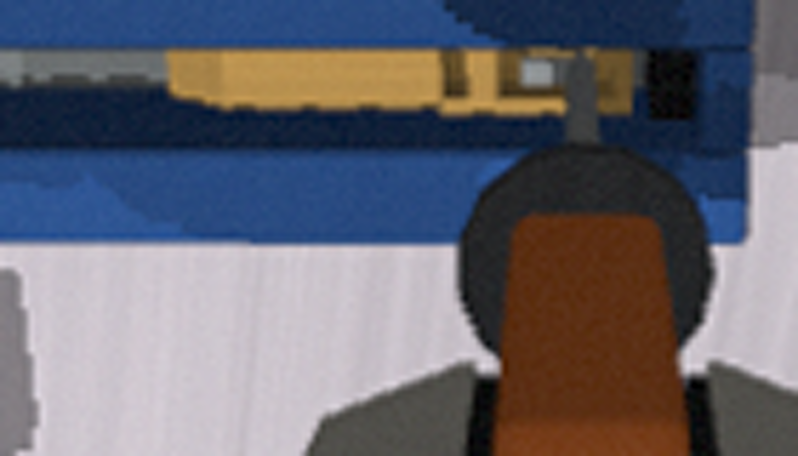

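The foot at (538,72) sits over the pocket, between the bar (about 498) and the rear wall (about 612). I'll let it down and feel for the floor.

```bash
python3 -m crank '[[0,0,0.5,0,0,0,0.1],[0,0,1,0,0,0,0.1],[0,0,1.5,0,0,0,0.1],[0,0,1.5,0,0,0,0.1]]'; python3 -m crank '[[0,0,0.2,0,0,0,0.1],[0,0,0.2,0,0,0,0.1],[0,0,0.2,0,0,0,0.1]]'
```

```text
time: 8.72
tool_pos: [0.6626, -0.0242, 0.1811]
tool_rot: [-3.14, -0.0, 1.722]
contact_force: [-0.4, -0.1, -0.9]
opening: 0.0194
time: 9.1
tool_pos: [0.663, -0.0243, 0.18]
tool_rot: [3.141, -0.0, 1.722]
contact_force: [-0.0, -0.3, -1.2]
opening: 0.0194
```

```bash
python3 -m crank '[[0,0,0.2,0,0,0,0.1],[0,0,0.2,0,0,0,0.1],[0,0,0.2,0,0,0,0.1]]';python3 -m crank '[[0,0,0.2,0,0,0,0.1],[0,0,0.2,0,0,0,0.1],[0,0,0.2,0,0,0,0.1]]'
```

```text
time: 9.48
tool_pos: [0.6629, -0.0243, 0.1778]
tool_rot: [-3.142, -0.0, 1.722]
contact_force: [0.5, 0.2, -1.6]
opening: 0.0199
time: 9.85
tool_pos: [0.6629, -0.0243, 0.1758]
tool_rot: [-3.142, -0.0, 1.722]
contact_force: [1.1, -0.6, -1.9]
opening: 0.0196
```

```bash
python3 -m crank '[[0,0,0.2,0,0,0,0.1],[0,0,0.2,0,0,0,0.1],[0,0,0.2,0,0,0,0.1]]';python3 - <<'E'
from cell import read_camera
import cv2
for n in ["wrist","side"]:
    c=read_camera(n); cv2.imwrite(f"pics/{n}8.png",c["frame"][:,:,::-1]);
a=cv2.imread("pics/wrist8.png")
cv2.imwrite("pics/z14.png",cv2.resize(a[165:235,180:320],None,fx=5.7,fy=5.7,interpolation=2))
E
```

```text
time: 10.22
tool_pos: [0.6633, -0.0244, 0.1747]
tool_rot: [3.14, 0.0, 1.722]
contact_force: [-1.0, -0.0, 6.2]
opening: 0.0197
```

View pics/z14.png

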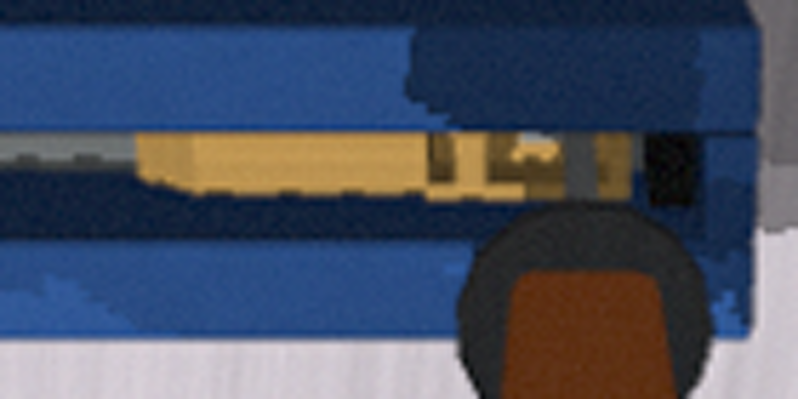

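```bash
python3 -m crank '[[0,0,-0.15,0,0,0,0.1],[0,-0.5,-0.15,0,0,0,0.1],[0,-1,-0.15,0,0,0,0.1],[0,-1.4,-0.15,0,0,0,0.1],[0,-1.4,-0.15,0,0,0,0.1]]'
python3 - <<'E'
from d import *
d(loc(G,[-.037,0.0007,.176]),.1523+np.pi/2)
E
```

```text
time: 10.95
tool_pos: [0.6486, -0.0265, 0.1752]
tool_rot: [-3.141, -0.0, 1.722]
contact_force: [0.1, -0.8, -1.9]
opening: 0.0193
t 10.95 pos [ 0.6486 -0.0265  0.1752] rot [-3.1412e+00 -2.0000e-04  1.7220e+00] F [ 0.14 -0.81 -1.95] op 0.0193
shift cm [  0.05 -16.    -0.07] turn deg [-0.03 -0.01 -0.06]
```

```bash
python3 -m crank '[[0,-1,-0.05,0,0,0,0.1],[0,-2,-0.05,0,0,0,0.1],[0,-3,-0.05,0,0,0,0.1],[0,-4,-0.05,0,0,0,0.1],[0,-4,-0.05,0,0,0,0.1]]'
python3 - <<'E'
from d import *
from cell import read_camera
import cv2
d(loc(G,[-.037,0.0007,.176]),.1523+np.pi/2)
for n in ["wrist","side"]:
    c=read_camera(n); cv2.imwrite(f"pics/{n}9.png",c["frame"][:,:,::-1]);
a=cv2.imread("pics/wrist9.png")
cv2.imwrite("pics/z15.png",cv2.resize(a[150:240,180:340],None,fx=5,fy=5,interpolation=2))
E
```

```text
time: 11.58
tool_pos: [0.6086, -0.0326, 0.1761]
tool_rot: [-3.141, -0.0, 1.722]
contact_force: [-0.2, 0.5, -0.8]
opening: 0.0196
t 11.57 pos [ 0.6086 -0.0326  0.1761] rot [-3.1410e+00 -1.0000e-04  1.7218e+00] F [-0.23  0.49 -0.8 ] op 0.0196
shift cm [  0.06 -11.95   0.02] turn deg [-0.03 -0.   -0.07]
```

View pics/z15.png

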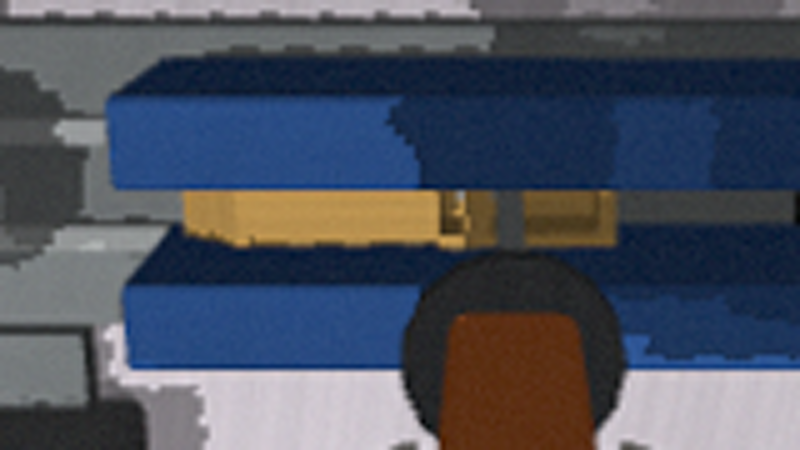

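The shaft at (510,215) is against the bar and the spacer is following, with its nose near the mouth. Carrying on with the drag.

```bash
python3 -m crank '[[0,-1,0,0,0,0,0.1],[0,-2,0,0,0,0,0.1],[0,-3,0,0,0,0,0.1],[0,-4,0,0,0,0,0.1],[0,-5,0,0,0,0,0.1]]'
python3 -m crank '[[0,-1,0,0,0,0,0.1],[0,-2,0,0,0,0,0.1],[0,-3,0,0,0,0,0.1],[0,-3,0,0,0,0,0.1]]'
python3 - <<'E'
from d import *
from cell import read_camera
import cv2
d(loc(G,[-.037,0.0007,.176]),.1523+np.pi/2)
for n in ["wrist","side"]:
    c=read_camera(n); cv2.imwrite(f"pics/{n}10.png",c["frame"][:,:,::-1]);
a=cv2.imread("pics/wrist10.png")
cv2.imwrite("pics/z16.png",cv2.resize(a[150:240,180:340],None,fx=5,fy=5,interpolation=2))
E
```

```text
time: 12.3
tool_pos: [0.5593, -0.0401, 0.1758]
tool_rot: [-3.142, -0.0, 1.722]
contact_force: [1.9, 0.4, -1.4]
opening: 0.0196
time: 12.8
tool_pos: [0.5296, -0.0446, 0.1759]
tool_rot: [-3.141, -0.0, 1.722]
contact_force: [0.9, -0.9, -1.6]
opening: 0.0194
t 12.8 pos [ 0.5296 -0.0446  0.1759] rot [-3.1408e+00 -2.0000e-04  1.7218e+00] F [ 0.87 -0.9  -1.55] op 0.0194
shift cm [ 0.05 -3.95 -0.01] turn deg [-0.04 -0.01 -0.07]
```

View pics/z16.png

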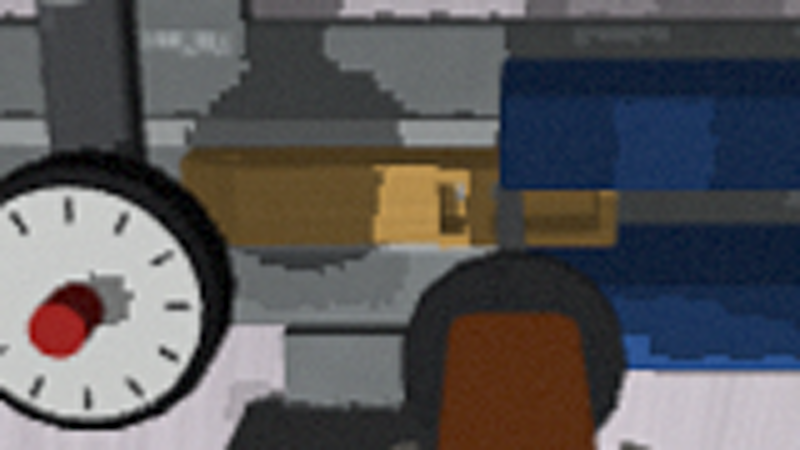

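```bash
python3 -m crank '[[0,-0.8,0,0,0,0,0.1],[0,-1.6,0,0,0,0,0.1],[0,-2.4,0,0,0,0,0.1],[0,-3.2,0,0,0,0,0.1],[0,-3.9,0,0,0,0,0.1]]'
python3 -m crank '[[0,0,0,0,0,0,0.1],[0,0,0,0,0,0,0.1],[0,0,0,0,0,0,0.1]]'
python3 - <<'E'
from d import *
from cell import read_camera
import cv2
d(loc(G,[-.037,0.0007,.176]),.1523+np.pi/2)
for n in ["wrist","side"]:
    c=read_camera(n); cv2.imwrite(f"pics/{n}11.png",c["frame"][:,:,::-1]);
a=cv2.imread("pics/wrist11.png")
cv2.imwrite("pics/z17.png",cv2.resize(a[150:240,180:340],None,fx=5,fy=5,interpolation=2))
a=cv2.imread("pics/side11.png")
cv2.imwrite("pics/z18.png",cv2.resize(a[220:320,230:340],None,fx=6,fy=6,interpolation=2))
E
```

```text
time: 13.52
tool_pos: [0.4918, -0.0505, 0.176]
tool_rot: [3.14, 0.0, 1.722]
contact_force: [5.9, 1.4, -2.2]
opening: 0.02
time: 13.9
tool_pos: [0.4921, -0.0504, 0.1759]
tool_rot: [3.141, 0.0, 1.722]
contact_force: [3.2, 0.1, 0.2]
opening: 0.0199
t 13.9 pos [ 0.4921 -0.0504  0.1759] rot [3.1415 0.     1.7222] F [3.21 0.11 0.2 ] op 0.0199
shift cm [ 0.06 -0.16 -0.01] turn deg [ 0.01  0.   -0.05]
```

View pics/z17.png

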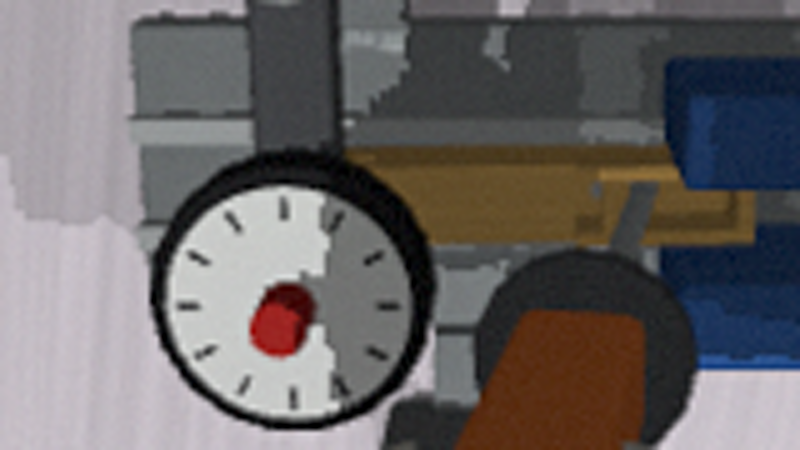

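View pics/z18.png

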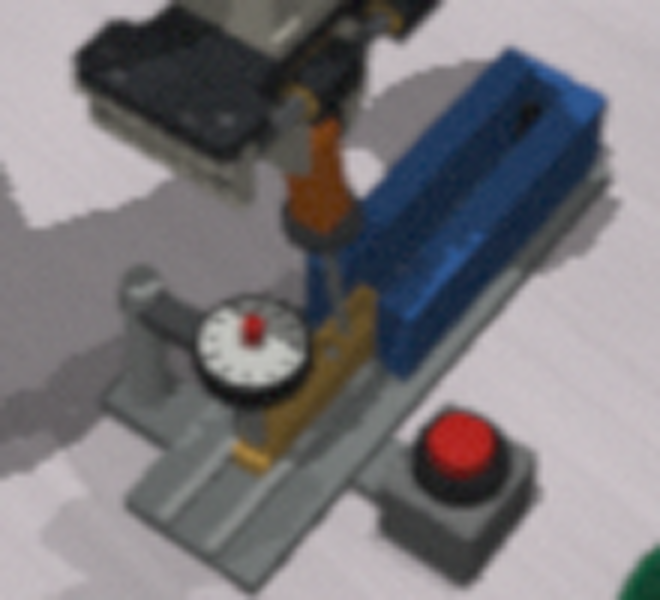

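View pics/wrist11.png

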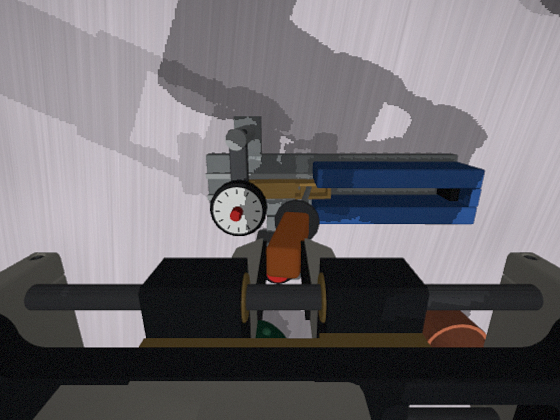

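Run:
```python
import cv2
a=cv2.imread("pics/wrist11.png")
cv2.imwrite("pics/z19.png",cv2.resize(a[180:290,230:345],None,fx=6,fy=5.4,interpolation=2))
```

```text
(no output)
```

View pics/z19.png

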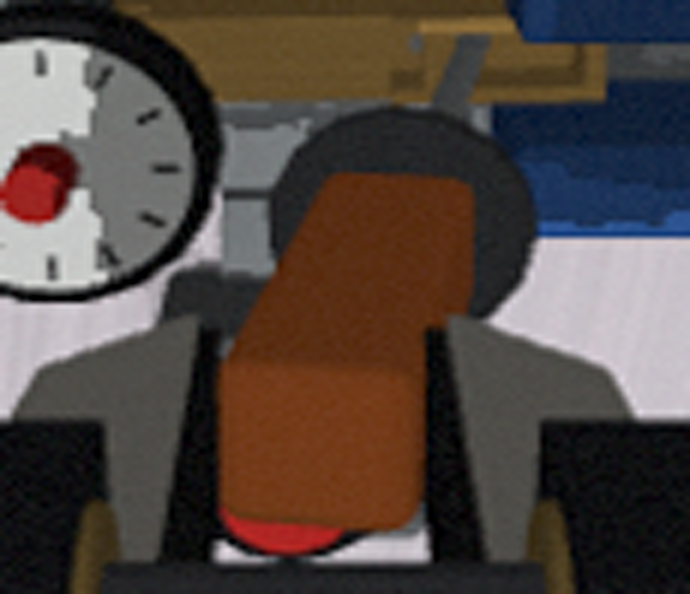

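Run:
```python
from pickfit import *
w=[((219,363),(-10,10,181)),((424,370),(10,10,181)),((219,518),(-10,-10,181)),((416,530),(10,-10,181)),((322,172),(-10,10,116)),((474,180),(10,10,116)),((405,245),(0,0,116)),((475,37),(0,0,22))]
o=[("wrist",(np.array(p)+.5)/np.array([6,5.4])-.5+np.array((230,180)),X) for p,X in w]
pickfit(o[:7],.152)
from d import G
q=(.5275,-.0464,.1519)
def g(uv,z):
    X=ray("wrist",(np.array(uv)+.5)/5-.5+np.array([180,150]),z-.004); c,s=np.cos(q[2]),np.sin(q[2]);dx,dy=X[0]-q[0],X[1]-q[1]
    return ((np.array([c*dx+s*dy,-s*dx+c*dy])*1000).round(1))
print("rear wall",g((757,210),.038),"bar right?",g((605,200),.038),g((575,200),.034))
```

```text
origin [ 0.5228 -0.0506  0.0169] tilt [ 0.008 -0.166] yaw 0.155 cost 2.03
[[-0.0, -1.0], [-0.7, 0.1], [0.6, 0.1], [0.2, 0.7], [0.6, 0.4], [0.1, 0.2], [-1.0, -0.8]]
in tool mm [ -4.9  30.4 159. ] tool [ 0.492  -0.0504  0.1759] [ 3.141 -0.     1.722]
grip pt in tool [-2.3  5.9 12. ]
rear wall [19.2 -0.9] bar right? [-15.2   1.5] [-21.8   0.4]
```

The pick has tilted about 10° in the jaws because the spindle's ramp load was too much for a 40 N grip. The spacer's middle is at about -31 mm. I'll raise the grip to 60 N and ease off so the jaws square the handle again.

```bash
python3 -m crank '[[0,0.5,0,0,0,0,0],[0,1,0,0,0,0,0],[0,1.5,0,0,0,0,0],[0,2,0,0,0,0,0],[0,2.4,0,0,0,0,0]]' 60
python3 -m crank '[[0,0,0,0,0,0,0],[0,0,0,0,0,0,0]]'
python3 - <<'E'
from d import *
from cell import read_camera
import cv2
d(loc(G,[-.037,0.0007,.176]),.1523+np.pi/2)
for n in ["wrist","side"]:
    c=read_camera(n); cv2.imwrite(f"pics/{n}12.png",c["frame"][:,:,::-1]);
a=cv2.imread("pics/wrist12.png")
cv2.imwrite("pics/z20.png",cv2.resize(a[150:290,190:340],None,fx=5,fy=4.2,interpolation=2))
E
```

```text
time: 14.82
tool_pos: [0.5145, -0.0469, 0.1761]
tool_rot: [-3.138, -0.0, 1.722]
contact_force: [-1.6, 0.1, 7.4]
opening: 0.0195
time: 15.08
tool_pos: [0.5146, -0.0469, 0.1761]
tool_rot: [-3.139, 0.0, 1.722]
contact_force: [-1.4, -0.2, 8.6]
opening: 0.0195
t 15.07 pos [ 0.5146 -0.0469  0.1761] rot [-3.1387  0.      1.7224] F [-1.37 -0.15  8.61] op 0.0195
shift cm [ 0.06 -2.44  0.02] turn deg [-0.17  0.   -0.04]
```

View pics/z20.png

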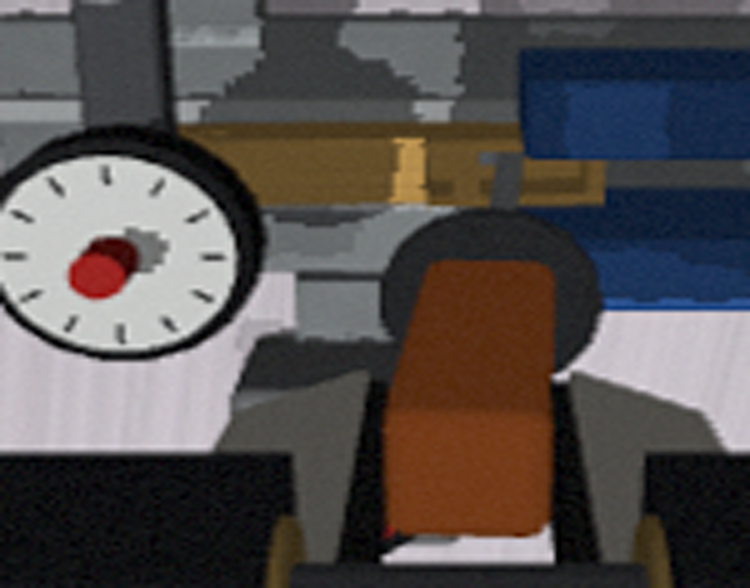

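```bash
python3 -m crank '[[0,0,0,0,0,0,0.25],[0,0,0,0,0,0,0.25]]'
python3 -m crank '[[0,0,0,0,0,0,0],[0,0,0,0,0,0,0],[0,0,0,0,0,0,0],[0,0,0,0,0,0,0]]' 60
python3 - <<'E'
from d import *
from cell import read_camera
import cv2
d(loc(G,[-.037,0.0007,.176]),.1523+np.pi/2)
for n in ["wrist","side"]:
    c=read_camera(n); cv2.imwrite(f"pics/{n}13.png",c["frame"][:,:,::-1]);
a=cv2.imread("pics/wrist13.png")
cv2.imwrite("pics/z21.png",cv2.resize(a[150:290,190:340],None,fx=5,fy=4.2,interpolation=2))
E
```

```text
time: 15.42
tool_pos: [0.5149, -0.0467, 0.1752]
tool_rot: [-3.139, -0.001, 1.722]
contact_force: [0.4, -0.4, -0.1]
opening: 0.023
time: 15.92
tool_pos: [0.5156, -0.0468, 0.1757]
tool_rot: [-3.141, -0.0, 1.722]
contact_force: [0.6, -0.2, -1.3]
opening: 0.0191
t 15.93 pos [ 0.5156 -0.0468  0.1757] rot [-3.1414e+00 -2.0000e-04  1.7221e+00] F [ 0.62 -0.24 -1.31] op 0.0191
shift cm [ 0.06 -2.53 -0.03] turn deg [-0.01 -0.01 -0.06]
```

View pics/z21.png

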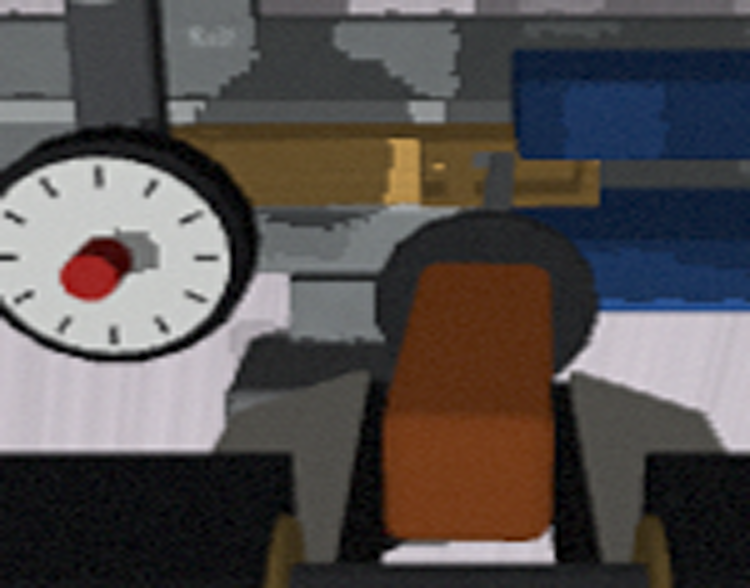

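```bash
python3 -m crank '[[0,0,-0.1,2,0,0,0],[0,-0.3,-0.1,4,0,0,0],[0,-0.6,-0.1,6,0,0,0],[0,-1,-0.1,6,0,0,0],[0,-1.4,-0.1,6,0,0,0]]' 60
cat >> d.py <<'E'
def gx():
    o=robot.observe();R=Ro.from_euler("xyz",o["tool_rot"]);p=o["tool_pos"]-np.array([G[0],G[1],0])
    c,s=np.cos(G[2]),np.sin(G[2]);print("t",round(o["time"],2),"gauge xyz mm",(np.array([c*p[0]+s*p[1],-s*p[0]+c*p[1],p[2]])*1000).round(1),"rot",o["tool_rot"].round(3),"F",o["contact_force"].round(1),"op",o["opening"].round(4))
    for n,v in (("-x",(-c,-s,0)),("up",(0,0,1))): print(n,"1cm in tool",R.inv().apply(v).round(3))
E
python3 - <<'E'
from d import *
gx()
E
```

```text
time: 16.65
tool_pos: [0.5052, -0.0488, 0.1777]
tool_rot: [-3.046, 0.001, 1.722]
contact_force: [7.7, 1.7, -1.2]
opening: 0.0198Traceback (most recent call last):
  File "<stdin>", line 2, in <module>
  File "d.py", line 14, in gx
    c,s=np.cos(G[2]),np.sin(G[2]);print("t",round(o["time"],2),"gauge xyz mm",(np.array([c*p[0]+s*p[1],-s*p[0]+c*p[1],p[2]])*1000).round(1),"rot",o["tool_rot"].round(3),"F",o["contact_force"].round(1),"op",o["opening"].round(4))
                                                                                                                                                                                                              ^^^^^^^^^^^^^^^^^^
AttributeError: 'float' object has no attribute 'round'
```

```bash
sed -i 's/o\["opening"\].round(4)/round(o["opening"],4)/' d.py
python3 -m crank '[[0,-0.5,0.05,0,0,0,0],[0,-1,0.1,0,0,0,0],[0,-1,0.1,0,0,0,0]]' 60
python3 - <<'E'
from d import *
gx()
from cell import read_camera
import cv2
for n in ["wrist","side"]:
    c=read_camera(n); cv2.imwrite(f"pics/{n}14.png",c["frame"][:,:,::-1]);
a=cv2.imread("pics/wrist14.png")
cv2.imwrite("pics/z22.png",cv2.resize(a[150:290,190:340],None,fx=5,fy=4.2,interpolation=2))
E
```

```text
time: 17.02
tool_pos: [0.4947, -0.0504, 0.1779]
tool_rot: [-3.045, 0.001, 1.722]
contact_force: [6.5, 1.7, -1.7]
opening: 0.0199
t 17.02 gauge xyz mm [-32.8  -0.3 177.9] rot [-3.045e+00  1.000e-03  1.722e+00] F [ 6.5  1.7 -1.7] op 0.0199
-x 1cm in tool [-0.001 -0.995  0.097]
up 1cm in tool [-0.001 -0.097 -0.995]
```

View pics/z22.png

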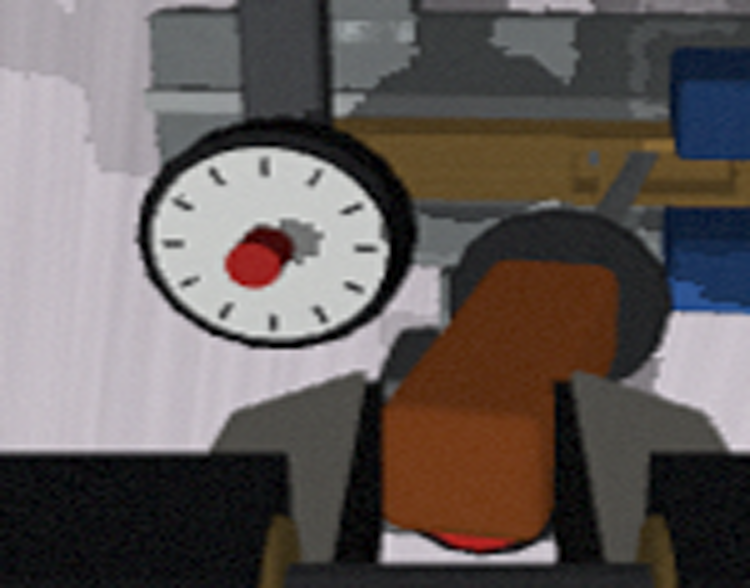

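The spindle ramp needs more moment than this grip gives. I'll regrip lower, so the fingertips sit on the collar and the lever is shorter. To do it I'll soften the grip to 3 N, stand the pick upright, slide the jaws down and clamp at 60 N.

```bash
python3 -m crank '[[0,0,0,0,0,0,0.15],[0,0.7,-0.07,-1.5,0,0,0.15],[0,1.4,-0.14,-3,0,0,0.15],[0,2.1,-0.21,-4.5,0,0,0.15],[0,2.7,-0.26,-5.5,0,0,0.15]]' 3
python3 -m crank '[[0,0,0,0,0,0,0.15]]' 3
python3 - <<'E'
from d import *
gx()
from cell import read_camera
import cv2
for n in ["wrist","side"]:
    c=read_camera(n); cv2.imwrite(f"pics/{n}15.png",c["frame"][:,:,::-1]);
a=cv2.imread("pics/wrist15.png")
cv2.imwrite("pics/z23.png",cv2.resize(a[150:290,190:340],None,fx=5,fy=4.2,interpolation=2))
E
```

```text
time: 17.75
tool_pos: [0.5189, -0.0463, 0.1765]
tool_rot: [-3.134, -0.0, 1.722]
contact_force: [0.5, 0.2, -0.2]
opening: 0.0202
time: 17.88
tool_pos: [0.5188, -0.0463, 0.1765]
tool_rot: [-3.133, -0.0, 1.722]
contact_force: [0.5, -0.5, -0.6]
opening: 0.0198
t 17.88 gauge xyz mm [-8.400e+00  1.000e-01  1.765e+02] rot [-3.133 -0.     1.722] F [ 0.5 -0.5 -0.6] op 0.0198
-x 1cm in tool [-0.001 -1.     0.008]
up 1cm in tool [ 0.    -0.008 -1.   ]
```

View pics/z23.png

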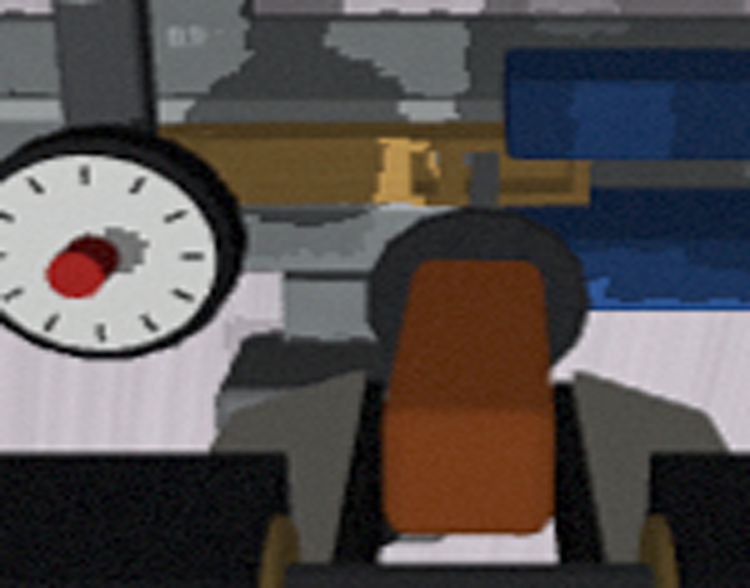

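```bash
python3 -m crank '[[0,0,0.4,0,0,0,0.15],[0,0,0.8,0,0,0,0.15],[0,0.05,1.1,-0.3,0,0,0.15],[0,0.1,1.3,-0.4,0,0,0.15],[0,0.1,1.3,-0.4,0,0,0.15]]' 3
python3 -m crank '[[0,0,0.2,0,0,0,0.15],[0,0,0.2,0,0,0,0.15]]' 3
python3 - <<'E'
from d import *
gx()
from cell import read_camera
import cv2
for n in ["wrist","side"]:
    c=read_camera(n); cv2.imwrite(f"pics/{n}16.png",c["frame"][:,:,::-1]);
a=cv2.imread("pics/wrist16.png")
cv2.imwrite("pics/z24.png",cv2.resize(a[150:290,190:340],None,fx=5,fy=4.2,interpolation=2))
a=cv2.imread("pics/side16.png")
cv2.imwrite("pics/z25.png",cv2.resize(a[210:320,230:340],None,fx=6,fy=5.4,interpolation=2))
E
```

```text
time: 18.6
tool_pos: [0.5194, -0.0461, 0.1633]
tool_rot: [-3.139, -0.0, 1.722]
contact_force: [0.7, -0.5, 1.6]
opening: 0.0203
time: 18.85
tool_pos: [0.5195, -0.0461, 0.1615]
tool_rot: [-3.14, -0.0, 1.722]
contact_force: [1.2, -0.3, 3.2]
opening: 0.0203
t 18.85 gauge xyz mm [-7.700e+00  1.000e-01  1.615e+02] rot [-3.14  -0.     1.722] F [ 1.2 -0.3  3.2] op 0.0203
-x 1cm in tool [-0.001 -1.     0.002]
up 1cm in tool [ 0.    -0.002 -1.   ]
```

View pics/z24.png

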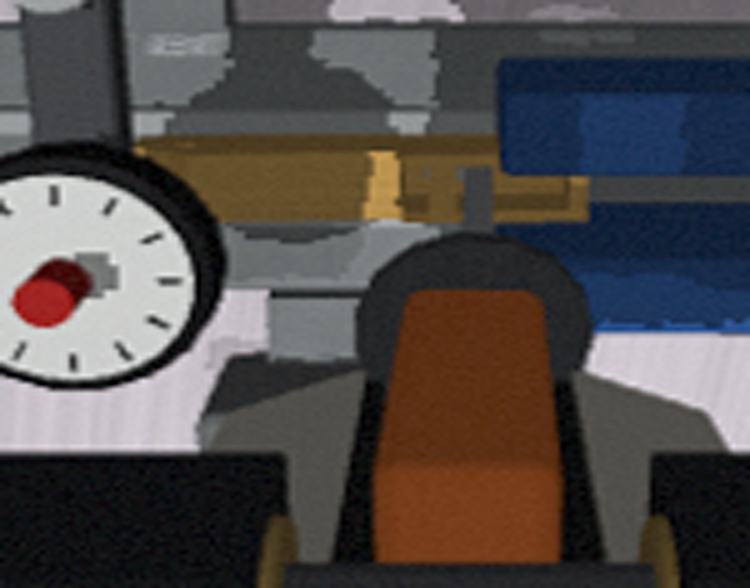

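View pics/z25.png

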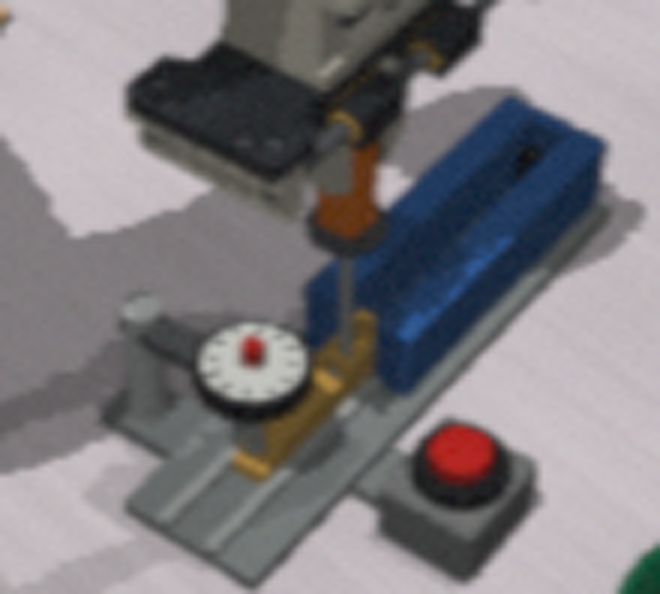

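```bash
python3 -m crank '[[0,0,0.2,0,0,0,0.15],[0,0,0.2,0,0,0,0.15]]' 3
python3 -m crank '[[0,0,0.15,0,0,0,0.15],[0,0,0.15,0,0,0,0.15]]' 3
```

```text
time: 19.2
tool_pos: [0.5195, -0.0462, 0.1595]
tool_rot: [-3.14, -0.0, 1.722]
contact_force: [1.3, 0.0, 2.9]
opening: 0.02
time: 19.45
tool_pos: [0.5195, -0.0461, 0.158]
tool_rot: [-3.14, -0.0, 1.722]
contact_force: [1.4, -0.2, 3.0]
opening: 0.0202
```

Run:
```python
from d import *
gx()
```

```text
t 19.45 gauge xyz mm [-7.70e+00  1.00e-01  1.58e+02] rot [-3.14  -0.     1.722] F [ 1.4 -0.2  3. ] op 0.0202
-x 1cm in tool [-0.001 -1.     0.002]
up 1cm in tool [ 0.    -0.002 -1.   ]
```

```bash
python3 -m crank '[[0,0,0.1,0,0,0,0.15],[0,0,0.15,0,0,0,0.15]]' 3
python3 -m crank '[[0,0,0.1,0,0,0,0.15],[0,0,0.1,0,0,0,0.15]]' 3
```

```text
time: 19.7
tool_pos: [0.5196, -0.0462, 0.1566]
tool_rot: [-3.14, 0.0, 1.722]
contact_force: [0.6, -0.0, 4.1]
opening: 0.0205
time: 19.95
tool_pos: [0.5195, -0.0462, 0.1555]
tool_rot: [-3.14, -0.0, 1.722]
contact_force: [1.7, -0.6, 3.0]
opening: 0.0204
```

```bash
python3 -m crank '[[0,0,0.1,0,0,0,0.15],[0,0,0.1,0,0,0,0.15]]' 3
python3 -m crank '[[0,0,0.1,0,0,0,0.15],[0,0,0.1,0,0,0,0.15]]' 3
```

```text
time: 20.2
tool_pos: [0.5195, -0.0462, 0.1545]
tool_rot: [-3.14, -0.0, 1.722]
contact_force: [0.2, -0.1, 3.3]
opening: 0.0202
time: 20.45
tool_pos: [0.5195, -0.0462, 0.1535]
tool_rot: [-3.14, -0.0, 1.722]
contact_force: [0.2, -0.8, 3.0]
opening: 0.0205
```

Run:
```python
from cell import read_camera
import cv2
for n in ["wrist","side"]:
    c=read_camera(n); cv2.imwrite(f"pics/{n}17.png",c["frame"][:,:,::-1]);
a=cv2.imread("pics/wrist17.png")
b=cv2.imread("pics/side17.png")
import numpy as np
cv2.imwrite("pics/z26.png",np.hstack([cv2.resize(a[150:290,190:340],(390,560),interpolation=2),cv2.resize(b[210:320,230:340],(400,560),interpolation=2)]))
```

```text
(no output)
```

View pics/z26.png

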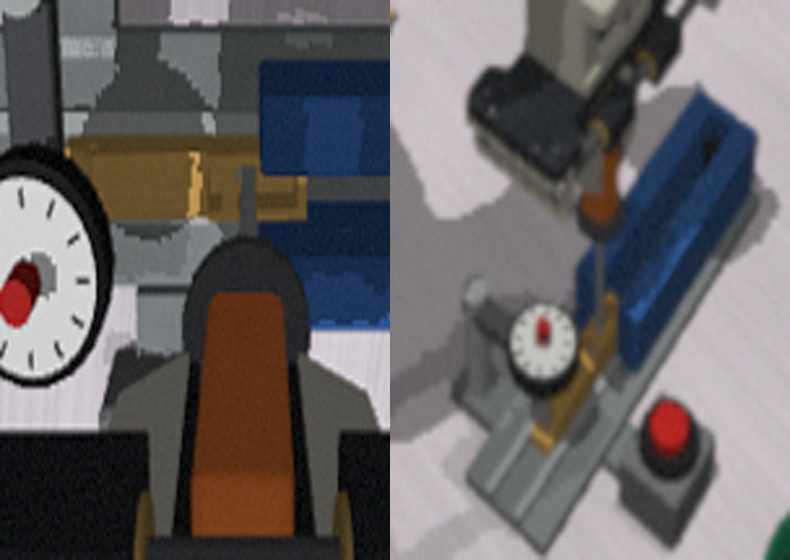

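```bash
python3 -m crank '[[0,0,0.1,0,0,0,0.15],[0,0,0.2,0,0,0,0.15],[0,0,0.2,0,0,0,0.15]]' 3
python3 -m crank '[[0,0,0.1,0,0,0,0.15],[0,0,0.1,0,0,0,0.15]]' 3
```

```text
time: 20.92
tool_pos: [0.5195, -0.0462, 0.1515]
tool_rot: [-3.14, -0.0, 1.722]
contact_force: [0.7, -0.1, 4.4]
opening: 0.0204
time: 21.18
tool_pos: [0.5194, -0.0462, 0.1505]
tool_rot: [-3.14, -0.0, 1.722]
contact_force: [0.6, 0.1, 3.4]
opening: 0.0206
```

Run:
```python
from cell import read_camera,robot
import cv2
c=read_camera("wrist");a=c["frame"][:,:,::-1];cv2.imwrite("pics/wrist18.png",a)
cv2.imwrite("pics/z27.png",cv2.resize(a[185:295,235:335],None,fx=7,fy=5.4,interpolation=2))
import numpy as np
o=robot.observe()
def pr(X):
    p=c["intrinsics"]@(c["R"]@np.array(X)+c["t"]);return (p[:2]/p[2]).round(1)
g=o["tool_pos"];yaw=.1523
ex=np.array([np.cos(yaw),np.sin(yaw),0]);ey=np.array([-np.sin(yaw),np.cos(yaw),0])
for hz in (.010,.0147,.022):
    b=np.array([g[0],g[1],hz])
    print(hz,[pr(b+x*ex+y*ey+[0,0,z]) for x,y,z in ((-.01,.01,.181),(.01,.01,.181),(-.01,.01,.116),(.01,.01,.116),(-.018,0,.116),(.018,0,.116),(0,.018,.116))])
```

```text
0.01 [array([261.8, 262.2]), array([300.5, 262.2]), array([268.3, 218. ]), array([295.6, 218. ]), array([257.7, 230.6]), array([306.3, 230.6]), array([281.9, 207.6])]
0.0147 [array([261.2, 266.9]), array([301. , 266.9]), array([268. , 220.3]), array([295.9, 220.3]), array([257.2, 233.2]), array([306.7, 233.2]), array([281.9, 209.7])]
0.022 [array([260. , 274.7]), array([301.9, 274.7]), array([267.4, 224.1]), array([296.3, 224.1]), array([256.3, 237.4]), array([307.5, 237.3]), array([281.8, 213.2])]
```

View pics/z27.png

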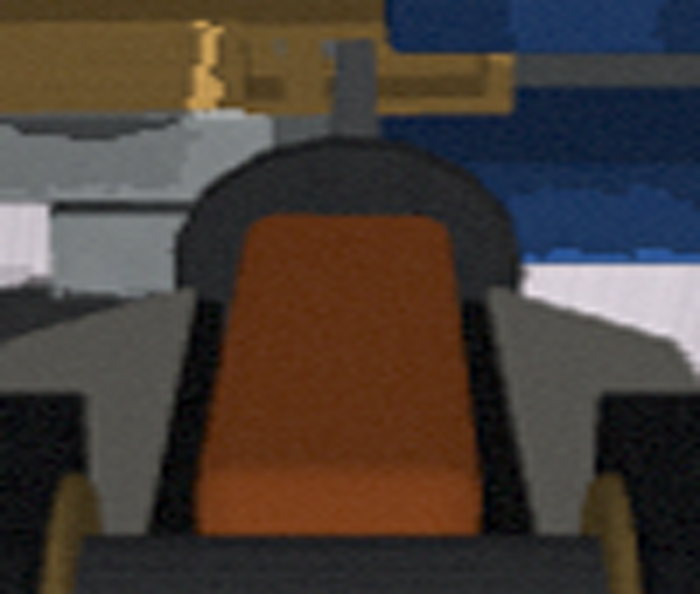

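```bash
python3 -m crank '[[0,0,0.1,0,0,0,0.15],[0,0,0.1,0,0,0,0.15]]' 3
python3 -m crank '[[0,0,0.1,0,0,0,0.15],[0,0,0.1,0,0,0,0.15]]' 3
```

```text
time: 21.48
tool_pos: [0.5195, -0.0462, 0.1496]
tool_rot: [-3.14, -0.0, 1.722]
contact_force: [0.7, -0.1, 3.0]
opening: 0.0205
time: 21.72
tool_pos: [0.5195, -0.0462, 0.1485]
tool_rot: [-3.14, -0.0, 1.722]
contact_force: [0.6, -0.6, 2.6]
opening: 0.0206
```

```bash
python3 -m crank '[[0,0,0,0,0,0,0],[0,0,0,0,0,0,0],[0,0,0,0,0,0,0],[0,0,-0.1,0,0,0,0]]' 60
python3 -m crank '[[0,-0.1,-0.05,2,0,0,0],[0,-0.3,-0.05,4,0,0,0],[0,-0.6,-0.05,6,0,0,0],[0,-1,-0.05,6,0,0,0],[0,-1.4,-0.05,6,0,0,0]]' 60
python3 - <<'E'
from d import *
gx()
E
```

```text
time: 22.22
tool_pos: [0.5193, -0.046, 0.1491]
tool_rot: [-3.139, -0.001, 1.722]
contact_force: [2.4, 0.6, -2.0]
opening: 0.0196
time: 22.85
tool_pos: [0.5083, -0.0481, 0.1505]
tool_rot: [-3.041, 0.001, 1.722]
contact_force: [6.1, 0.3, -1.0]
opening: 0.0194
t 22.85 gauge xyz mm [-1.910e+01 -1.000e-01  1.505e+02] rot [-3.041e+00  1.000e-03  1.722e+00] F [ 6.1  0.3 -1. ] op 0.0194
-x 1cm in tool [-0.001 -0.995  0.1  ]
up 1cm in tool [-0.001 -0.1   -0.995]
```

```bash
cat > look.py <<'E'
import cv2,sys,numpy as np
from cell import read_camera
from d import gx
k=sys.argv[1];gx()
a=read_camera("wrist")["frame"][:,:,::-1];cv2.imwrite(f"pics/wrist{k}.png",a)
b=read_camera("side")["frame"][:,:,::-1];cv2.imwrite(f"pics/side{k}.png",b)
cv2.imwrite(f"pics/v{k}.png",np.hstack([cv2.resize(a[150:290,190:340],(390,520),interpolation=2),cv2.resize(b[210:320,230:340],(400,520),interpolation=2)]))
E
python3 look.py 19
```

```text
t 22.85 gauge xyz mm [-1.910e+01 -1.000e-01  1.505e+02] rot [-3.041e+00  1.000e-03  1.722e+00] F [ 6.1  0.3 -1. ] op 0.0194
-x 1cm in tool [-0.001 -0.995  0.1  ]
up 1cm in tool [-0.001 -0.1   -0.995]
```

View pics/v19.png

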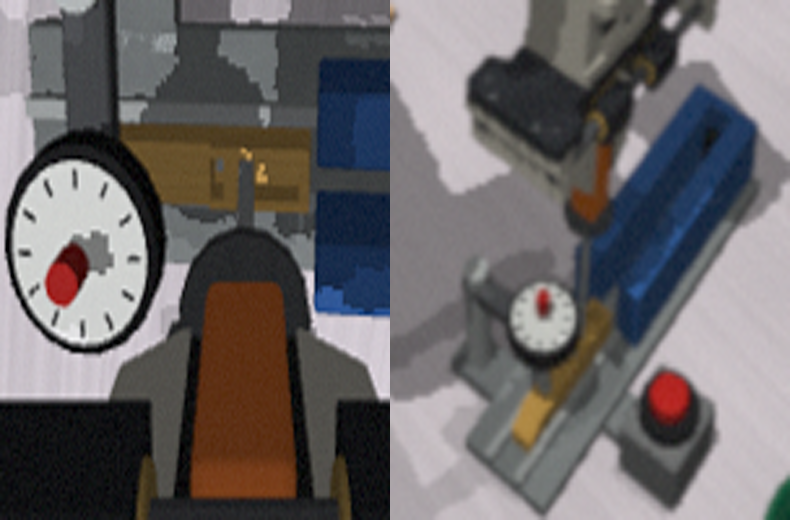

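The lower grip works. The spacer moved past the ramp and its rear is now just out of the mouth, so about 8 mm is left.

```bash
python3 -m crank '[[0,-0.3,0.03,0,0,0,0],[0,-0.6,0.06,0,0,0,0],[0,-0.6,0.06,0,0,0,0]]' 60;python3 look.py 20
python3 - <<'E'
import cv2
a=cv2.imread("pics/wrist20.png");cv2.imwrite("pics/z28.png",cv2.resize(a[150:240,180:340],None,fx=5,fy=5,interpolation=2))
E
```

```text
time: 23.32
tool_pos: [0.5004, -0.0492, 0.1503]
tool_rot: [-3.037, 0.0, 1.722]
contact_force: [4.0, 0.7, 0.4]
opening: 0.0201
t 23.32 gauge xyz mm [-27.    0.  150.3] rot [-3.037  0.     1.722] F [4.  0.7 0.4] op 0.0201
-x 1cm in tool [-0.001 -0.995  0.104]
up 1cm in tool [-0.    -0.104 -0.995]
```

View pics/z28.png

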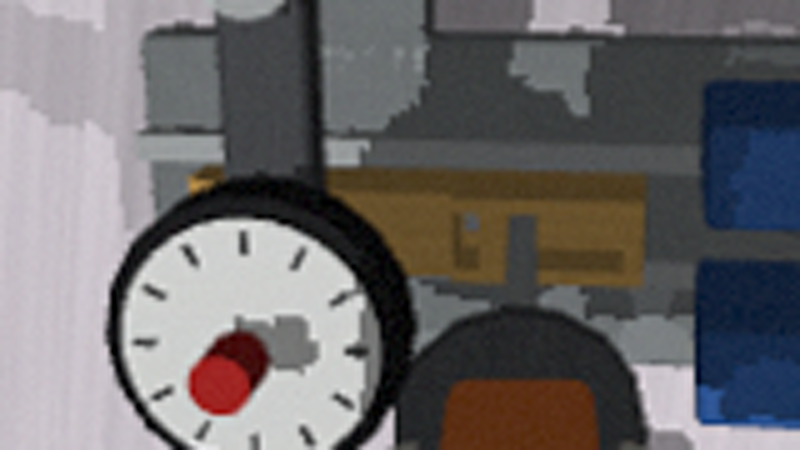

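View pics/v20.png

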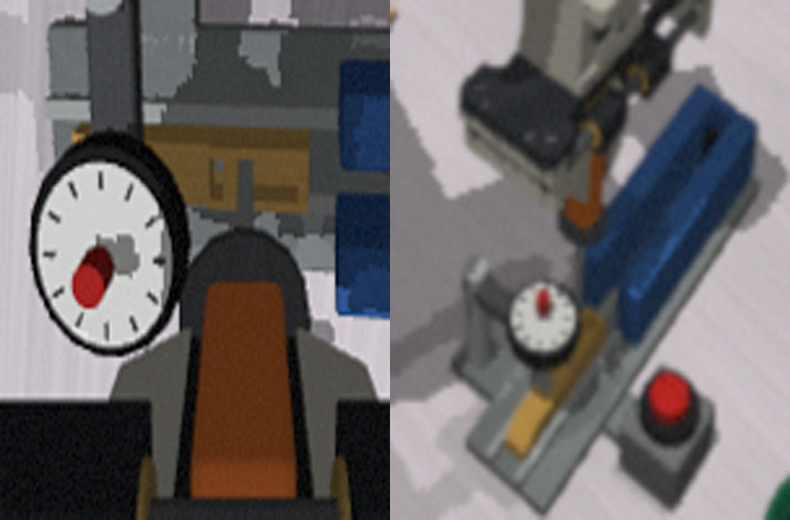

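Run:
```python
from fit2 import *
import fit
from cell import read_camera
fit.cams["wrist"]=read_camera("wrist")
for q,dz in [((.5271,-.0451,.1523),0),((.5275,-.0464,.1519),-.004)]:
    def g(uv,z):
        X=ray("wrist",un(uv,5,(180,150)),z+dz); c,s=np.cos(q[2]),np.sin(q[2]);dx,dy=X[0]-q[0],X[1]-q[1]
        return ((np.array([c*dx+s*dy,-s*dx+c*dy])*1000).round(1))
    print("rear",g((643,225),.038),"nose",g((192,185),.024),"mouth",g((697,262),.062),g((703,228),.062),"shaft@26",g((522,218),.045),"cap",g((218,385),.117))
```

```text
rear [-12.5   3.3] nose [-111.6    5.5] mouth [-1.8  3.2] [-0.9  9.8] shaft@26 [-36.6   6. ] cap [-77.4  -2.4]
rear [-12.7   3.5] nose [-113.2    5.8] mouth [-1.9  3.3] [-1.  10.1] shaft@26 [-37.2   6.2] cap [-79.   -2.8]
```

```bash
python3 -m crank '[[0,0,0,0,0,0,0],[0,0,0,0,0,0,0],[0,0,0,-2,0,0,0],[0,0,0,-4,0,0,0],[0,0,0,-6,0,0,0]]' 60;python3 -m crank '[[0,0,0,0,0,0,0],[0,0,0,0,0,0,0]]'; python3 look.py 21
python3 - <<'E'
import cv2
a=cv2.imread("pics/wrist21.png");cv2.imwrite("pics/z29.png",cv2.resize(a[150:240,180:340],None,fx=5,fy=5,interpolation=2))
E
```

```text
time: 24.2
tool_pos: [0.4974, -0.0491, 0.1491]
tool_rot: [-3.135, -0.001, 1.722]
contact_force: [0.1, 0.1, -1.4]
opening: 0.0196
time: 24.45
tool_pos: [0.4989, -0.0491, 0.1498]
tool_rot: [-3.137, -0.001, 1.722]
contact_force: [-0.2, 0.7, -2.0]
opening: 0.0198
t 24.45 gauge xyz mm [-28.5   0.3 149.8] rot [-3.137e+00 -1.000e-03  1.722e+00] F [-0.2  0.7 -2. ] op 0.0198
-x 1cm in tool [-0.001 -1.     0.004]
up 1cm in tool [ 0.001 -0.004 -1.   ]
```

View pics/z29.png

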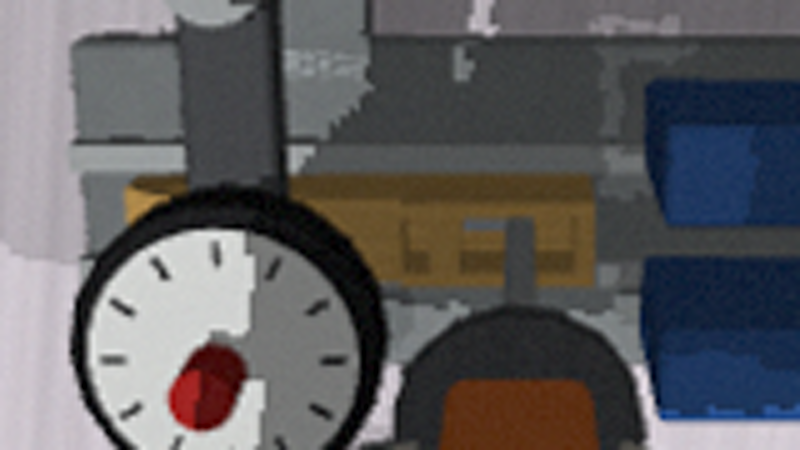

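The foot (465–505, 225) is clear of the bar, so the pick is unhooked. Lifting out.

```bash
python3 -m crank '[[0,0.25,0,0,0,0,0],[0,0.25,-0.7,0,0,0,0],[0,0.25,-1.6,0,0,0,0],[0,0.25,-3,0,0,0,0],[0,0.25,-5,0,0,0,0]]' 60;python3 -m crank '[[0,0,-2.5,0,0,0,0],[0,0,-2.5,0,0,0,0],[0,0,-2.5,0,0,0,0]]'; python3 look.py 22
python3 - <<'E'
from d import *
d(loc([.517,.300,.405],[-.07,0,.225]),.405+np.pi/2)
E
```

```text
time: 25.18
tool_pos: [0.5021, -0.0488, 0.2013]
tool_rot: [-3.14, -0.0, 1.722]
contact_force: [-0.5, -0.8, -1.1]
opening: 0.0197
time: 25.55
tool_pos: [0.5019, -0.0487, 0.2247]
tool_rot: [-3.139, -0.0, 1.722]
contact_force: [-1.0, -0.9, -1.2]
opening: 0.0198
t 25.55 gauge xyz mm [-2.540e+01  2.000e-01  2.247e+02] rot [-3.139 -0.     1.722] F [-1.  -0.9 -1.2] op 0.0198
-x 1cm in tool [-0.001 -1.     0.002]
up 1cm in tool [ 0.    -0.002 -1.   ]
t 25.65 pos [ 0.5017 -0.0487  0.2242] rot [-3.1381e+00 -8.0000e-04  1.7221e+00] F [-0.29 -0.44 -1.27] op 0.0197
shift cm [ 3.248e+01 -1.000e-02 -5.000e-02] turn deg [ -0.19  -0.07 -14.54]
```

View pics/wrist22.png

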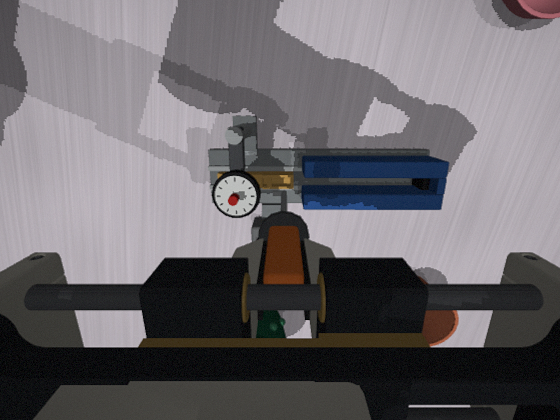

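View pics/side22.png

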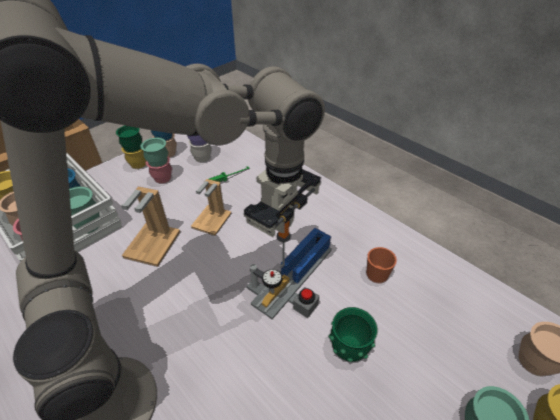

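```bash
python3 -m crank '[[4,0,0,0,0,-3,0],[9,0,0,0,0,-6,0],[14,0,0,0,0,-9,0],[19,0,0,0,0,-12,0],[24,0,0,0,0,-14.5,0]]' 60
python3 - <<'E'
from d import *
d(loc([.517,.300,.405],[-.07,0,.225]),.405+np.pi/2)
E
```

```text
time: 26.28
tool_pos: [0.4654, 0.1899, 0.2244]
tool_rot: [-3.139, -0.001, 1.977]
contact_force: [0.6, 0.2, -1.2]
opening: 0.0195
t 26.27 pos [0.4654 0.1899 0.2244] rot [-3.1386e+00 -7.0000e-04  1.9765e+00] F [ 0.63  0.23 -1.19] op 0.0195
shift cm [ 8.08  2.09 -0.06] turn deg [-0.17 -0.04  0.04]
```

```bash
python3 -m crank '[[4,1,0,0,0,0,0],[7.2,2,0,0,0,0,0],[7.2,2,0,0,0,0,0],[7.2,2,0,0,0,0,0]]' 60
python3 - <<'E'
from d import *
d(loc([.517,.300,.405],[-.07,0,.225]),.405+np.pi/2)
from cell import read_camera
import cv2
for n in ("wrist","side","scene"):
    cv2.imwrite(f"pics/{n}23.png",read_camera(n)["frame"][:,:,::-1])
a=cv2.imread("pics/wrist23.png");cv2.imwrite("pics/z30.png",cv2.resize(a[120:285,225:395],None,fx=4.5,fy=3.6,interpolation=2))
b=cv2.imread("pics/side23.png");cv2.imwrite("pics/z31.png",cv2.resize(b[150:240,160:250],None,fx=6.5,fy=6.5,interpolation=2))
E
```

```text
time: 26.78
tool_pos: [0.4559, 0.262, 0.2245]
tool_rot: [-3.138, -0.0, 1.975]
contact_force: [-0.4, -0.6, -0.3]
opening: 0.0198
t 26.77 pos [0.4559 0.262  0.2245] rot [-3.1384e+00 -1.0000e-04  1.9754e+00] F [-0.43 -0.62 -0.25] op 0.0198
shift cm [ 1.09  0.11 -0.05] turn deg [-0.18 -0.   -0.02]
```

View pics/z30.png

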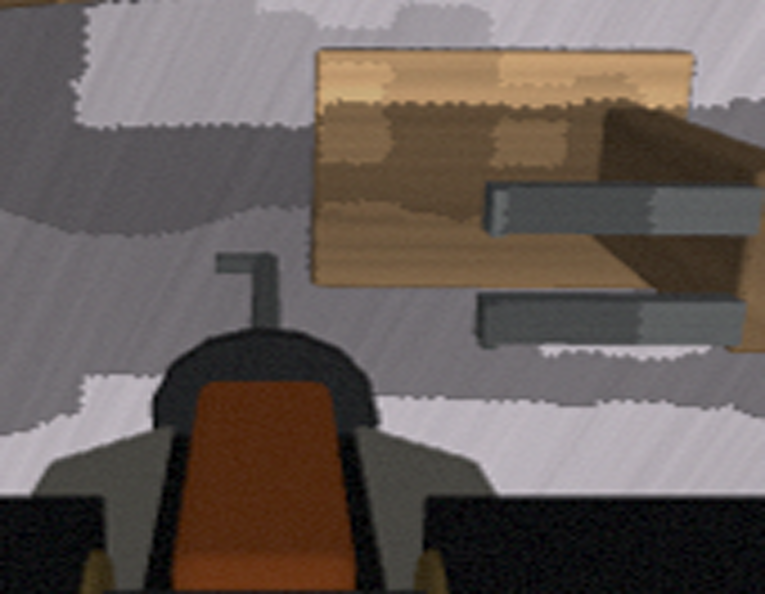

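View pics/z31.png

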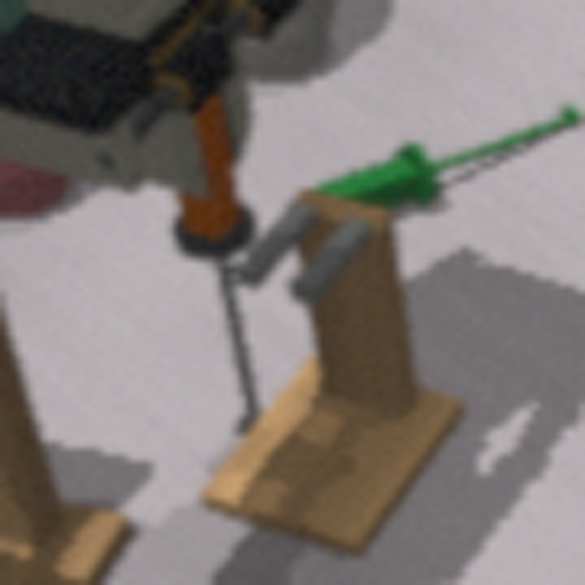

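Run:
```python
from pickfit import *
w=[((217,262),(-12,0,2.5)),((264,262),(0,0,3)),((266,328),(0,18,116)),((201,382),(-10,10,116)),((332,382),(10,10,116)),((175,553),(-10,10,181)),((355,553),(10,10,181))]
s=[((245,420),(0,0,2)),((222,258),(0,0,108))]
o=[("wrist",(np.array(p)+.5)/np.array([4.5,3.6])-.5+np.array((225,120)),X) for p,X in w]
os=[("side",un(p,6.5,(160,150)),X) for p,X in s]
pickfit(o,.405); pickfit(o+os,.405)
# fork in wrist cam: prong tips: upper outer top (487,185)=(-24,21,144) , lower outer bottom (477,345) = (-24,-21,144)
q=(.517,.300,.405)
from fit2 import *
P=[((317,50),(-55,45,12)),((693,52),(55,45,12)),((312,285),(-55,-45,12)),((490,184),(-24,21,144)),((488,232),(-24,9,142)),((478,296),(-24,-9,144)),((480,343),(-24,-21,144))]
x=fitpose([("wrist",(np.array(p)+.5)/np.array([4.5,3.6])-.5+np.array((225,120)),X) for p,X in P],q)
```

```text
origin [0.4581 0.2616 0.0911] tilt [0.011 0.005] yaw 0.398 cost 4.61
[[-0.2, 0.2], [0.4, 0.3], [-0.0, 2.4], [0.3, -2.1], [-0.7, -2.0], [0.0, 0.1], [0.1, 0.3]]
in tool mm [ -1.1   1.6 134.2] tool [0.4564 0.262  0.2253] [-3.14  -0.     1.974]
grip pt in tool [ -2.8   1.4 -14.8]
origin [0.458  0.2617 0.0903] tilt [0.013 0.006] yaw 0.397 cost 6.94
[[-0.3, -0.0], [0.2, 0.2], [-0.1, 2.5], [0.3, -2.1], [-0.8, -1.9], [0.2, 0.1], [-0.0, 0.3], [2.0, 0.2], [0.3, -1.7]]
in tool mm [ -1.1   1.6 135. ] tool [0.4563 0.2622 0.2253] [-3.14  -0.     1.975]
grip pt in tool [ -3.2   1.4 -14. ]
[0.5163, 0.3005, 0.3934] 2.35
[[-0.5, -0.9], [0.4, -0.6], [-0.8, 0.0], [0.4, 0.3], [-0.4, -0.5], [1.0, 1.2], [-0.2, 0.3]]
```

Run:
```python
from d import *
d(loc([.518,.3005,.402],[-.068,0,.178]),.402+np.pi/2)
d([.518,.3005,.178],.402+np.pi/2)
```

```text
t 27.23 pos [0.4563 0.2622 0.2253] rot [-3.1400e+00 -5.0000e-04  1.9746e+00] F [ 0.01  0.07 -0.99] op 0.0201
shift cm [1.11 0.39 4.73] turn deg [-0.09 -0.03  0.1 ]
t 27.23 pos [0.4563 0.2622 0.2253] rot [-3.1400e+00 -5.0000e-04  1.9746e+00] F [ 0.01  0.07 -0.99] op 0.0201
shift cm [1.1  7.19 4.72] turn deg [-0.09 -0.03  0.1 ]
```

```bash
python3 -m crank '[[0.5,0.2,2,0,0,0,0],[1.1,0.3,4.5,0,0,0,0],[1.1,0.3,4.5,0,0,0,0],[1.1,0.3,4.5,0,0,0,0]]' 60
python3 - <<'E'
from d import *
d([.518,.3005,.178],.402+np.pi/2)
from cell import read_camera
import cv2
for n in ("wrist","side","scene"):
    cv2.imwrite(f"pics/{n}24.png",read_camera(n)["frame"][:,:,::-1])
a=cv2.imread("pics/wrist24.png");cv2.imwrite("pics/z32.png",cv2.resize(a[120:285,225:395],None,fx=4.5,fy=3.6,interpolation=2))
b=cv2.imread("pics/side24.png");cv2.imwrite("pics/z33.png",cv2.resize(b[150:240,160:250],None,fx=6.5,fy=6.5,interpolation=2))
E
```

```text
time: 27.72
tool_pos: [0.4551, 0.2738, 0.1811]
tool_rot: [-3.141, -0.0, 1.975]
contact_force: [-0.1, 0.8, -1.4]
opening: 0.0195
t 27.73 pos [0.4551 0.2738 0.1811] rot [-3.1411e+00 -4.0000e-04  1.9752e+00] F [-0.06  0.77 -1.38] op 0.0195
shift cm [-0.03  6.83  0.31] turn deg [-0.03 -0.02  0.14]
```

View pics/z32.png

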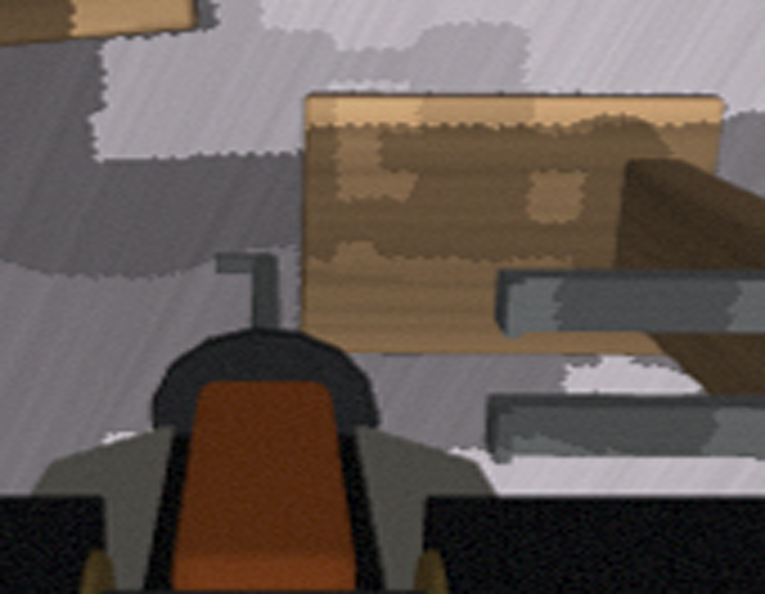

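View pics/z33.png

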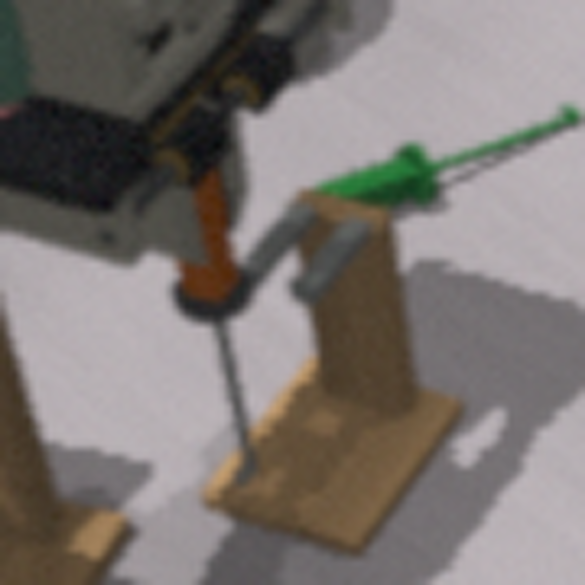

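```bash
python3 -m crank '[[0,1.5,0.1,0,0,0,0],[0,3.2,0.1,0,0,0,0],[0,5,0.1,0,0,0,0],[0,6.8,0.1,0,0,0,0],[0,6.8,0.1,0,0,0,0]]' 60
python3 - <<'E'
from d import *
d([.518,.3005,.178],.402+np.pi/2)
from cell import read_camera
import cv2
for n in ("wrist","side","scene"):
    cv2.imwrite(f"pics/{n}25.png",read_camera(n)["frame"][:,:,::-1])
a=cv2.imread("pics/wrist25.png");cv2.imwrite("pics/z34.png",cv2.resize(a[120:285,205:375],None,fx=4.5,fy=3.6,interpolation=2))
b=cv2.imread("pics/side25.png");cv2.imwrite("pics/z35.png",cv2.resize(b[150:240,160:250],None,fx=6.5,fy=6.5,interpolation=2))
E
```

```text
time: 28.5
tool_pos: [0.518, 0.3007, 0.1793]
tool_rot: [-3.141, -0.0, 1.975]
contact_force: [-0.6, -0.1, -0.4]
opening: 0.0196
t 28.5 pos [0.518  0.3007 0.1793] rot [-3.1410e+00 -4.0000e-04  1.9749e+00] F [-0.63 -0.06 -0.41] op 0.0196
shift cm [-0.01 -0.01  0.13] turn deg [-0.03 -0.02  0.12]
```

View pics/z34.png

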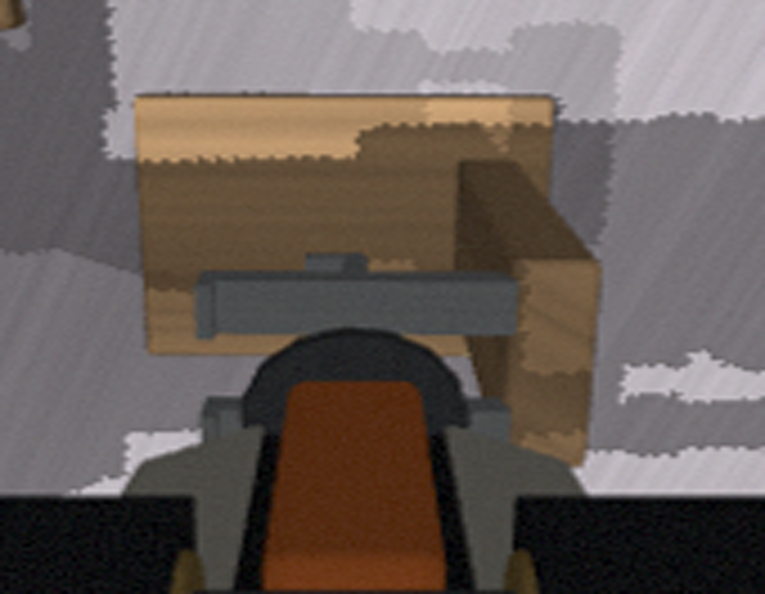

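View pics/z35.png

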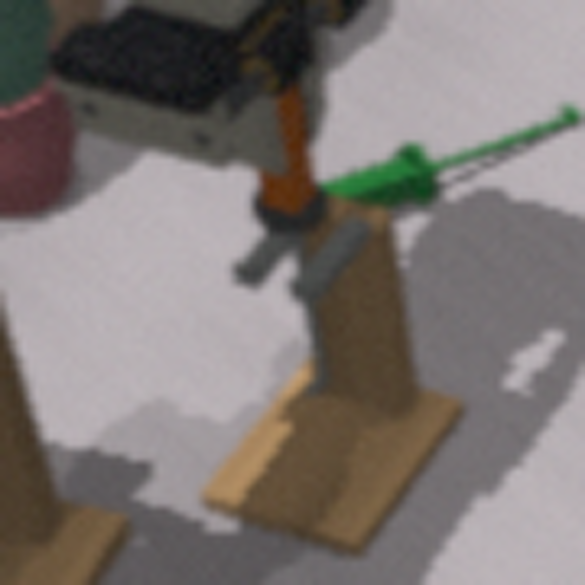

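The collar is over the prongs, about 3 mm deep in x and with the shaft between them. Lowering until I feel contact.

```bash
python3 -m crank '[[0,-0.15,0.4,0,0,0,0],[0,-0.15,0.8,0,0,0,0],[0,-0.15,0.8,0,0,0,0]]' 60; python3 -m crank '[[0,0,0.2,0,0,0,0],[0,0,0.4,0,0,0,0],[0,0,0.4,0,0,0,0]]'
```

```text
time: 29.02
tool_pos: [0.5153, 0.2998, 0.1706]
tool_rot: [-3.139, -0.001, 1.975]
contact_force: [0.5, -0.2, -1.0]
opening: 0.0197
time: 29.4
tool_pos: [0.5156, 0.3, 0.1669]
tool_rot: [-3.14, -0.001, 1.975]
contact_force: [0.6, -0.1, -1.5]
opening: 0.0203
```

```bash
python3 -m crank '[[0,0,0.15,0,0,0,0],[0,0,0.3,0,0,0,0],[0,0,0.3,0,0,0,0]]'; python3 -m crank '[[0,0,0.15,0,0,0,0],[0,0,0.3,0,0,0,0],[0,0,0.3,0,0,0,0]]'
```

```text
time: 29.78
tool_pos: [0.5156, 0.2999, 0.1639]
tool_rot: [-3.14, -0.0, 1.975]
contact_force: [0.2, -0.4, -1.4]
opening: 0.0199
time: 30.15
tool_pos: [0.5156, 0.2999, 0.1609]
tool_rot: [-3.14, -0.0, 1.975]
contact_force: [-0.3, -0.0, -0.6]
opening: 0.0196
```

```bash
python3 -m crank '[[0,0,0.1,0,0,0,0],[0,0,0.2,0,0,0,0],[0,0,0.2,0,0,0,0]]'; python3 -m crank '[[0,0,0.1,0,0,0,0],[0,0,0.1,0,0,0,0]]';python3 -m crank '[[0,0,0.1,0,0,0,0],[0,0,0.1,0,0,0,0]]'
```

```text
time: 30.52
tool_pos: [0.5156, 0.2999, 0.159]
tool_rot: [-3.14, -0.001, 1.975]
contact_force: [0.4, 0.3, -1.4]
opening: 0.0194
time: 30.78
tool_pos: [0.5156, 0.3, 0.158]
tool_rot: [-3.14, -0.0, 1.975]
contact_force: [0.0, 0.7, -0.9]
opening: 0.0201
time: 31.02
tool_pos: [0.5156, 0.2999, 0.157]
tool_rot: [-3.14, -0.001, 1.975]
contact_force: [0.6, -0.9, -1.3]
opening: 0.0198
```

```bash
python3 -m crank '[[0,0,0.1,0,0,0,0],[0,0,0.1,0,0,0,0]]';python3 -m crank '[[0,0,0.1,0,0,0,0],[0,0,0.1,0,0,0,0]]'
python3 - <<'E'
from cell import read_camera
import cv2
for n in ("wrist","side","scene"):
    cv2.imwrite(f"pics/{n}26.png",read_camera(n)["frame"][:,:,::-1])
a=cv2.imread("pics/wrist26.png");cv2.imwrite("pics/z36.png",cv2.resize(a[120:285,205:375],None,fx=4.5,fy=3.6,interpolation=2))
b=cv2.imread("pics/side26.png");cv2.imwrite("pics/z37.png",cv2.resize(b[150:240,160:250],None,fx=6.5,fy=6.5,interpolation=2))
E
```

```text
time: 31.28
tool_pos: [0.5157, 0.3, 0.1566]
tool_rot: [-3.141, -0.0, 1.975]
contact_force: [-1.0, -0.5, 2.8]
opening: 0.0197
time: 31.52
tool_pos: [0.5158, 0.3, 0.1565]
tool_rot: [-3.141, -0.0, 1.975]
contact_force: [-3.3, -1.8, 8.9]
opening: 0.0196
```

View pics/z37.png

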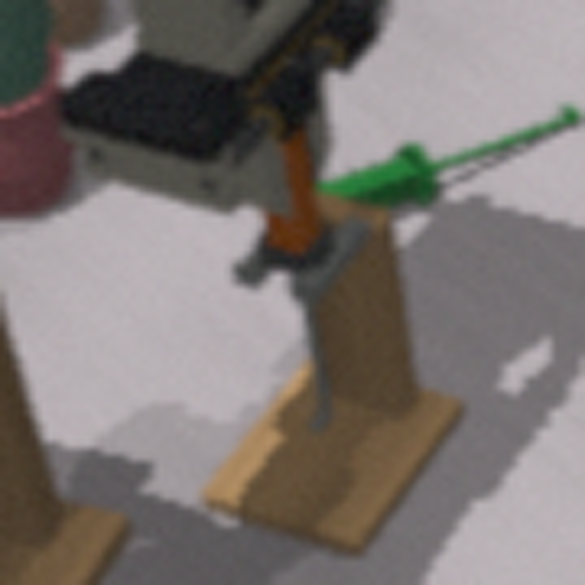

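View pics/z36.png

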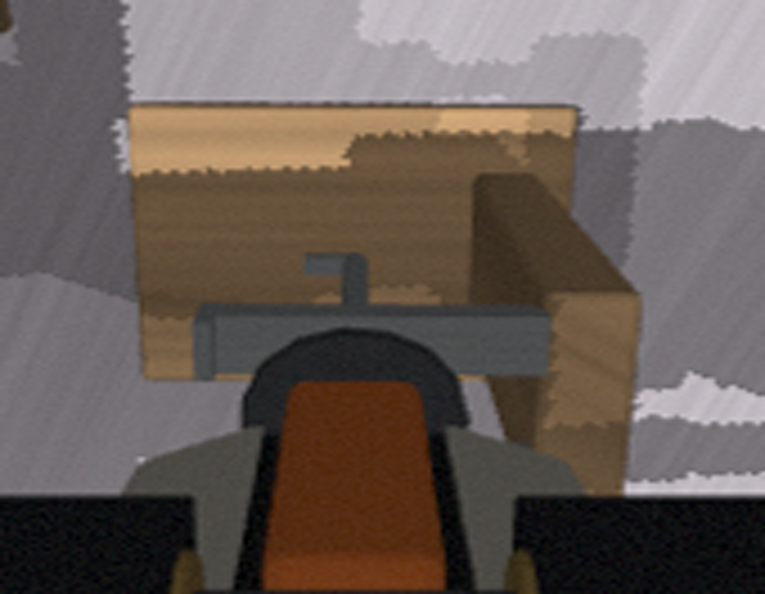

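Contact is at TCP z = 0.1566, exactly where expected, and the collar is seated behind the lip. I'll release just enough and go up.

```bash
python3 -m crank '[[0,0,-0.05,0,0,0,0],[0,0,-0.05,0,0,0,0.3],[0,0,-0.05,0,0,0,0.3],[0,0,-0.05,0,0,0,0.3]]' 20
python3 - <<'E'
from d import *
gx()
from cell import read_camera
import cv2
for n in ("wrist","side"):
    cv2.imwrite(f"pics/{n}27.png",read_camera(n)["frame"][:,:,::-1])
a=cv2.imread("pics/wrist27.png");cv2.imwrite("pics/z38.png",cv2.resize(a[120:285,205:375],None,fx=4.5,fy=3.6,interpolation=2))
E
```

```text
time: 32.17
tool_pos: [0.5156, 0.2999, 0.1552]
tool_rot: [-3.139, -0.001, 1.975]
contact_force: [-0.3, -0.0, -0.2]
opening: 0.0276
t 32.17 gauge xyz mm [ 41.  342.8 155.2] rot [-3.139e+00 -1.000e-03  1.975e+00] F [-0.3 -0.  -0.2] op 0.0276
-x 1cm in tool [ 0.249 -0.968  0.002]
up 1cm in tool [ 0.001 -0.002 -1.   ]
```

View pics/z38.png

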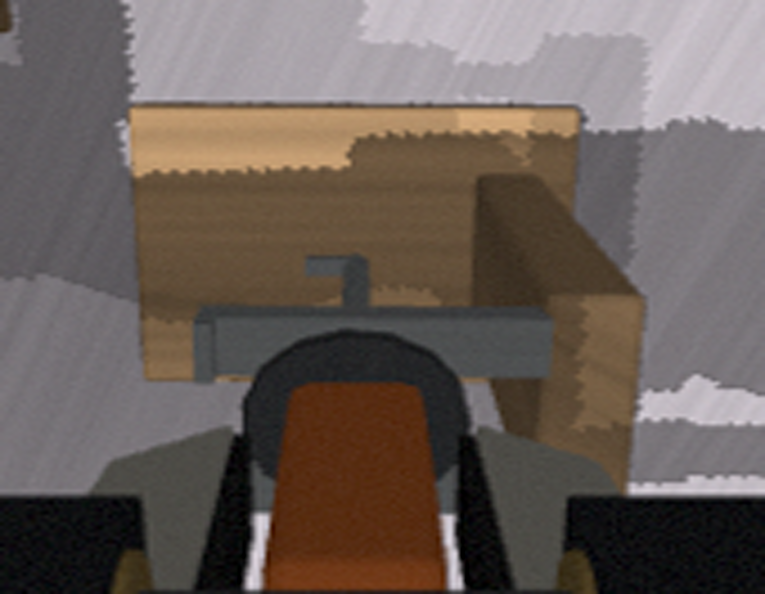

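```bash
python3 -m crank '[[0,0,-1.5,0,0,0,0.3],[0,0,-3.5,0,0,0,0.3],[0,0,-6,0,0,0,0.3],[0,0,-9,0,0,0,0.3],[0,0,-12,0,0,0,0.3]]' 20;python3 -m crank '[[0,0,0,0,0,0,0.0],[0,0,0,0,0,0,0]]' 20
python3 - <<'E'
from d import *
gx()
from cell import read_camera
import cv2
for n in ("wrist","side"):
    cv2.imwrite(f"pics/{n}28.png",read_camera(n)["frame"][:,:,::-1])
a=cv2.imread("pics/wrist28.png");b=cv2.imread("pics/side28.png")
cv2.imwrite("pics/z39.png",np.hstack([cv2.resize(a[120:260,225:345],(390,520),interpolation=2),cv2.resize(b[160:240,165:245],(400,520),interpolation=2)]))
d(loc(G,[-.04,-.085,.2]),1.723)
E
```

```text
time: 32.9
tool_pos: [0.5159, 0.3, 0.2778]
tool_rot: [-3.141, -0.0, 1.975]
contact_force: [-0.3, -0.2, -1.0]
opening: 0.0278
time: 33.15
tool_pos: [0.5156, 0.2999, 0.2752]
tool_rot: [-3.139, -0.0, 1.975]
contact_force: [-0.2, -0.0, -0.0]
opening: 0.0123
t 33.15 gauge xyz mm [ 40.9 342.7 275.2] rot [-3.139 -0.     1.975] F [-0.2 -0.  -0. ] op 0.0123
-x 1cm in tool [ 0.249 -0.968  0.002]
up 1cm in tool [ 0.    -0.002 -1.   ]
t 33.25 pos [0.5154 0.2998 0.2745] rot [-3.1378e+00 -5.0000e-04  1.9752e+00] F [ 0.78  0.22 -0.45] op 0.004
shift cm [-39.41 -18.46   7.5 ] turn deg [-0.22 -0.   14.45]
```

View pics/z39.png

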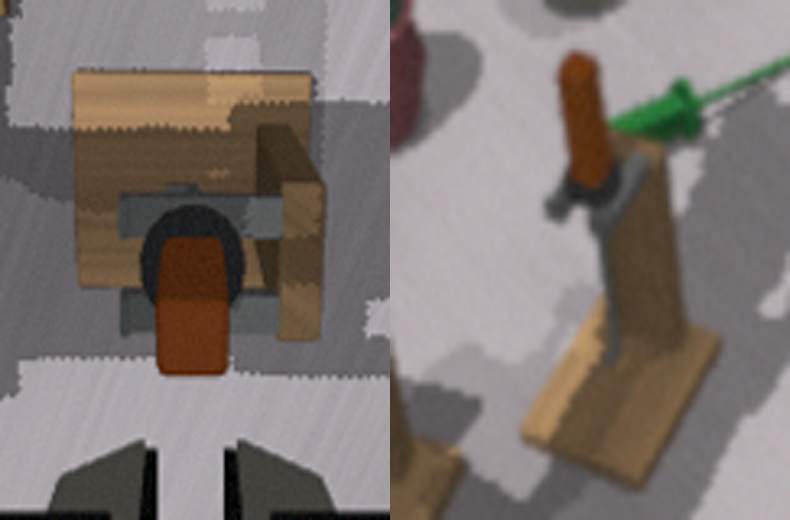

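The pick hangs upright in the fork with its collar flat on both prongs. Next is the zero button.

```bash
python3 -m crank '[[-4,-1.8,0,0,0,3,0],[-9,-4,0,0,0,6,0],[-14,-6.4,0,0,0,9,0],[-19,-8.8,0,0,0,12,0],[-24,-11,0,0,0,14.4,0]]' 20
python3 - <<'E'
from d import *
d(loc(G,[-.04,-.085,.2]),1.723)
E
```

```text
time: 33.88
tool_pos: [0.5084, 0.0344, 0.2748]
tool_rot: [-3.138, -0.0, 1.723]
contact_force: [0.3, 0.4, -0.0]
opening: 0.0004
t 33.88 pos [0.5084 0.0344 0.2748] rot [-3.1384e+00 -4.0000e-04  1.7225e+00] F [ 0.34  0.43 -0.01] op 0.0004
shift cm [-16.65  -3.33   7.49] turn deg [-0.19 -0.02 -0.03]
```

```bash
python3 -m crank '[[-4,-0.8,0,0,0,0,0],[-8,-1.6,0,0,0,0,0],[-12,-2.5,0,0,0,0,0],[-15.6,-3.2,0,0,0,0,0],[-15.6,-3.2,0,0,0,0,0]]' 20
python3 - <<'E'
from d import *
d(loc(G,[-.04,-.085,.2]),1.723)
from cell import read_camera
import cv2
for n in ("wrist","side"):
    cv2.imwrite(f"pics/{n}29.png",read_camera(n)["frame"][:,:,::-1])
b=cv2.imread("pics/side29.png");cv2.imwrite("pics/z40.png",cv2.resize(b[200:340,220:360],None,fx=4.2,fy=4.2,interpolation=2))
E
```

```text
time: 34.5
tool_pos: [0.5007, -0.125, 0.2746]
tool_rot: [-3.138, -0.001, 1.72]
contact_force: [-0.3, 0.4, -0.6]
opening: 0.0007
t 34.5 pos [ 0.5007 -0.125   0.2746] rot [-3.1380e+00 -8.0000e-04  1.7203e+00] F [-0.28  0.42 -0.58] op 0.0007
shift cm [-1.01 -0.15  7.46] turn deg [-0.21 -0.05 -0.16]
```

View pics/wrist29.png

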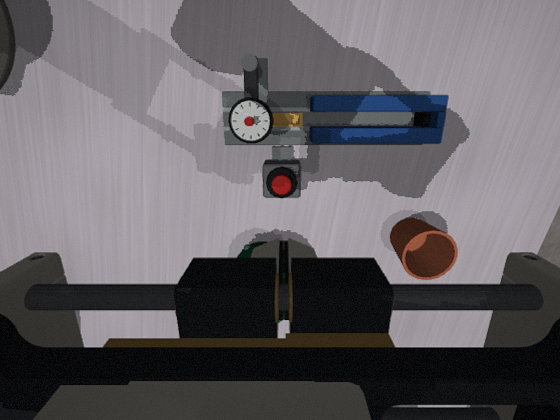

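View pics/z40.png

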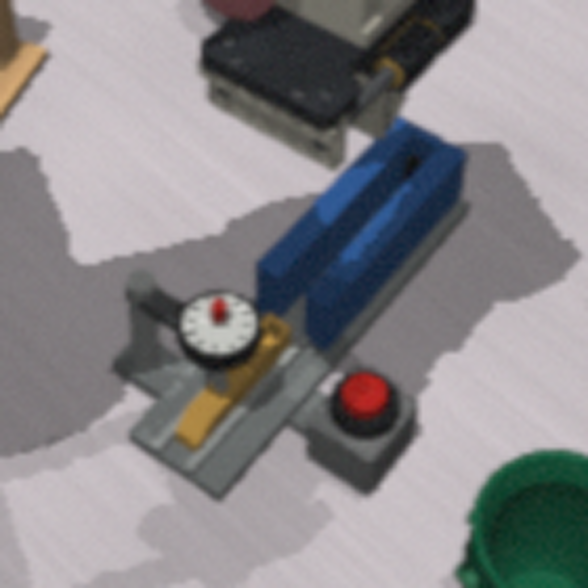

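Run:
```python
from fit import *
import fit
from cell import read_camera
import cv2
c=read_camera("wrist");fit.cams["wrist"]=c
im=c["frame"].astype(int);m=(im[...,0]>110)&(im[...,1]<70)&(im[...,2]<70);m[:165]=0;m[215:]=0
ys,xs=np.nonzero(m);print(len(xs),xs.mean(),ys.mean(),xs.min(),xs.max(),ys.min(),ys.max())
from d import *
for z in (.05,.058,.065):
    X=ray("wrist",(xs.mean(),ys.mean()),z);print(z,X.round(4))
print(loc(G,[-.04,-.085,.06]),loc([.5248,-.0492,.152],[-.04,-.085,.06]))
cs=read_camera("side");im=cs["frame"].astype(int);m=(im[...,0]>110)&(im[...,1]<70)&(im[...,2]<70);m[:280]=0
ys,xs=np.nonzero(m);print(len(xs),xs.mean(),ys.mean())
for z in (.05,.058,.065): print(ray("side",(xs.mean(),ys.mean()),z).round(4))
```

```text
272 280.12132352941177 186.53676470588235 271 289 178 195
0.05 [ 0.4999 -0.14    0.05  ]
0.058 [ 0.4997 -0.138   0.058 ]
0.065 [ 0.4995 -0.1362  0.065 ]
[np.float64(0.5004585220287072), np.float64(-0.13518458054242757), 0.06] [np.float64(0.4981314978538164), np.float64(-0.13927658404534998), 0.06]
77 306.46753246753246 293.05194805194805
[ 0.5053 -0.1329  0.05  ]
[ 0.5011 -0.1363  0.058 ]
[ 0.4974 -0.1392  0.065 ]
```

```bash
python3 - <<'E'
from d import *
d([.5,-.1365,.10],1.723)
E
python3 -m crank '[[-1.1,-0.2,4,0,0,0,0],[-1.1,-0.2,8,0,0,0,0],[-1.1,-0.2,12,0,0,0,0],[-1.1,-0.2,16,0,0,0,0],[-1.1,-0.2,17,0,0,0,0]]' 20
python3 -m crank '[[0,0,0.5,0,0,0,0],[0,0,0.5,0,0,0,0]]'
python3 - <<'E'
from d import *
d([.5,-.1365,.10],1.723)
from cell import read_camera
import cv2
b=read_camera("side")["frame"][:,:,::-1];cv2.imwrite("pics/z41.png",cv2.resize(b[200:340,220:360],None,fx=4.2,fy=4.2,interpolation=2))
E
```

```text
t 34.8 pos [ 0.5014 -0.122   0.2756] rot [-3.1398e+00 -4.0000e-04  1.7253e+00] F [-0.72  1.32  0.35] op 0.0003
shift cm [-1.42 -0.33 17.56] turn deg [-0.1  -0.02  0.13]
time: 35.42
tool_pos: [0.4994, -0.1329, 0.1037]
tool_rot: [-3.136, -0.003, 1.725]
contact_force: [-0.7, 0.1, -0.3]
opening: 0.0003
time: 35.67
tool_pos: [0.5015, -0.1343, 0.1018]
tool_rot: [3.142, 0.001, 1.724]
contact_force: [0.0, 0.5, 0.7]
opening: 0.0009
t 35.67 pos [ 0.5015 -0.1343  0.1018] rot [3.1416e+00 1.0000e-03 1.7241e+00] F [0.   0.53 0.67] op 0.0009
shift cm [-0.19 -0.18  0.18] turn deg [0.   0.06 0.07]
```

View pics/z41.png

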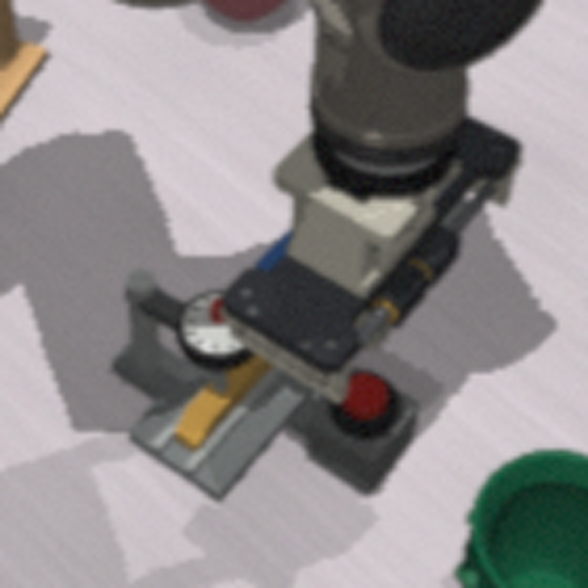

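```bash
python3 -m crank '[[-0.2,-0.15,0.5,0,0,0,0],[-0.2,-0.15,1,0,0,0,0],[-0.2,-0.15,1.5,0,0,0,0],[-0.2,-0.15,1.5,0,0,0,0]]'
python3 -m crank '[[0,0,0.3,0,0,0,0],[0,0,0.6,0,0,0,0],[0,0,0.6,0,0,0,0]]'
```

```text
time: 36.22
tool_pos: [0.4992, -0.1363, 0.0852]
tool_rot: [-3.139, -0.001, 1.724]
contact_force: [0.3, 0.7, 0.0]
opening: 0.0005
time: 36.6
tool_pos: [0.4994, -0.1363, 0.0794]
tool_rot: [-3.139, -0.0, 1.724]
contact_force: [-0.0, 0.1, 0.0]
opening: 0.0008
```

```bash
python3 -m crank '[[0,0,0.2,0,0,0,0],[0,0,0.4,0,0,0,0],[0,0,0.4,0,0,0,0]]'
python3 -m crank '[[0,0,0.2,0,0,0,0],[0,0,0.3,0,0,0,0],[0,0,0.3,0,0,0,0]]'
```

```text
time: 36.98
tool_pos: [0.4994, -0.1364, 0.0755]
tool_rot: [-3.14, -0.0, 1.724]
contact_force: [-0.3, -0.1, 0.2]
opening: 0.0006
time: 37.35
tool_pos: [0.4994, -0.1364, 0.0726]
tool_rot: [-3.14, -0.0, 1.724]
contact_force: [0.3, -0.1, 0.4]
opening: 0.0005
```

Run:
```python
from cell import read_camera
import cv2,numpy as np
b=read_camera("side")["frame"][:,:,::-1];a=read_camera("scene")["frame"][:,:,::-1]
cv2.imwrite("pics/z42.png",np.hstack([cv2.resize(b[240:330,250:350],(400,400),interpolation=2),cv2.resize(a[120:220,210:310],(400,400),interpolation=2)]))
```

```text
(no output)
```

View pics/z42.png

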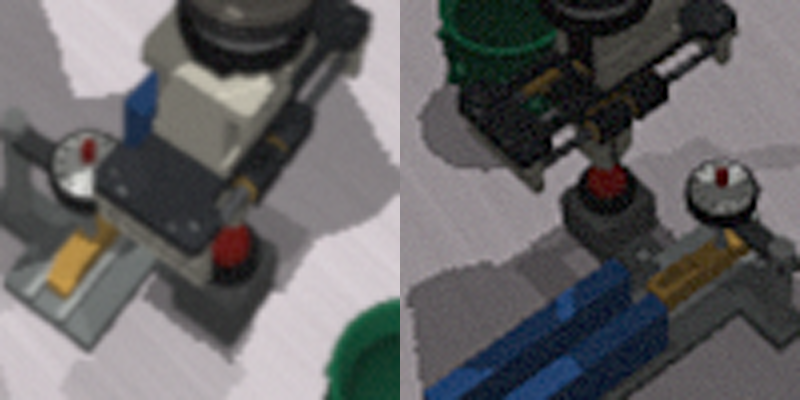

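```bash
python3 -m crank '[[0,0,0.15,0,0,0,0],[0,0,0.3,0,0,0,0],[0,0,0.3,0,0,0,0]]'
python3 -m crank '[[0,0,0.15,0,0,0,0],[0,0,0.3,0,0,0,0],[0,0,0.3,0,0,0,0]]'
```

```text
time: 37.83
tool_pos: [0.4994, -0.1364, 0.0695]
tool_rot: [-3.14, -0.0, 1.724]
contact_force: [-0.2, -0.9, -0.0]
opening: 0.0006
time: 38.2
tool_pos: [0.4994, -0.1364, 0.0666]
tool_rot: [-3.14, -0.0, 1.724]
contact_force: [-0.6, -0.4, 0.1]
opening: 0.0003
```

```bash
python3 -m crank '[[0,0,0.1,0,0,0,0],[0,0,0.2,0,0,0,0],[0,0,0.2,0,0,0,0]]'
python3 -m crank '[[0,0,0.1,0,0,0,0],[0,0,0.2,0,0,0,0],[0,0,0.2,0,0,0,0]]'
```

```text
time: 38.58
tool_pos: [0.4994, -0.1364, 0.0646]
tool_rot: [-3.14, -0.0, 1.724]
contact_force: [0.6, -0.2, 0.5]
opening: 0.0009
time: 38.95
tool_pos: [0.4994, -0.1364, 0.0626]
tool_rot: [-3.14, -0.0, 1.724]
contact_force: [0.0, 0.1, -0.4]
opening: 0.0002
```

```bash
python3 -m crank '[[0,0,0.1,0,0,0,0],[0,0,0.2,0,0,0,0],[0,0,0.2,0,0,0,0]]'
python3 - <<'E'
from cell import read_camera
import cv2,numpy as np
b=read_camera("side")["frame"][:,:,::-1];a=read_camera("scene")["frame"][:,:,::-1]
cv2.imwrite("pics/z43.png",np.hstack([cv2.resize(b[270:320,290:340],(400,400),interpolation=2),cv2.resize(a[140:190,240:290],(400,400),interpolation=2)]))
E
```

```text
time: 39.33
tool_pos: [0.4994, -0.1364, 0.0606]
tool_rot: [-3.14, -0.0, 1.724]
contact_force: [0.2, -1.0, -0.6]
opening: 0.0006
```

View pics/z43.png

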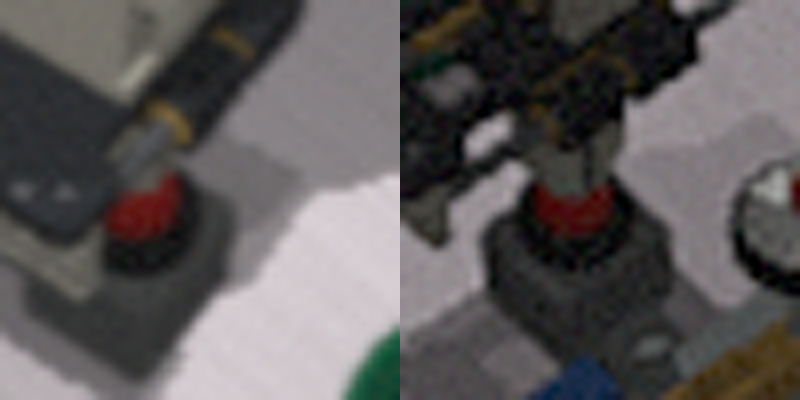

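```bash
python3 -m crank '[[0,0,0.1,0,0,0,0],[0,0,0.2,0,0,0,0],[0,0,0.2,0,0,0,0]]'
python3 -m crank '[[0,0,0.1,0,0,0,0],[0,0,0.2,0,0,0,0],[0,0,0.2,0,0,0,0]]'
```

```text
time: 39.8
tool_pos: [0.4994, -0.1364, 0.0586]
tool_rot: [-3.14, -0.0, 1.724]
contact_force: [0.0, -0.1, -0.7]
opening: 0.0004
time: 40.17
tool_pos: [0.4994, -0.1364, 0.0566]
tool_rot: [-3.14, -0.0, 1.724]
contact_force: [-0.6, 0.5, 0.0]
opening: 0.0002
```

```bash
python3 -m crank '[[0,0,0.1,0,0,0,0],[0,0,0.2,0,0,0,0],[0,0,0.2,0,0,0,0]]'
python3 -m crank '[[0,0,0.1,0,0,0,0],[0,0,0.2,0,0,0,0],[0,0,0.2,0,0,0,0]]'
python3 - <<'E'
from cell import read_camera
import cv2,numpy as np
b=read_camera("side")["frame"][:,:,::-1];a=read_camera("scene")["frame"][:,:,::-1];c=read_camera("wrist")["frame"][:,:,::-1]
cv2.imwrite("pics/wrist44.png",c)
cv2.imwrite("pics/z44.png",np.hstack([cv2.resize(b[270:320,290:340],(400,400),interpolation=2),cv2.resize(a[140:190,240:290],(400,400),interpolation=2)]))
E
```

```text
time: 40.55
tool_pos: [0.4994, -0.1364, 0.0546]
tool_rot: [-3.14, -0.0, 1.724]
contact_force: [0.2, 0.2, -0.3]
opening: 0.0006
time: 40.92
tool_pos: [0.4994, -0.1364, 0.0526]
tool_rot: [-3.14, -0.0, 1.724]
contact_force: [0.4, -0.1, 1.0]
opening: 0.0003
```

View pics/z44.png

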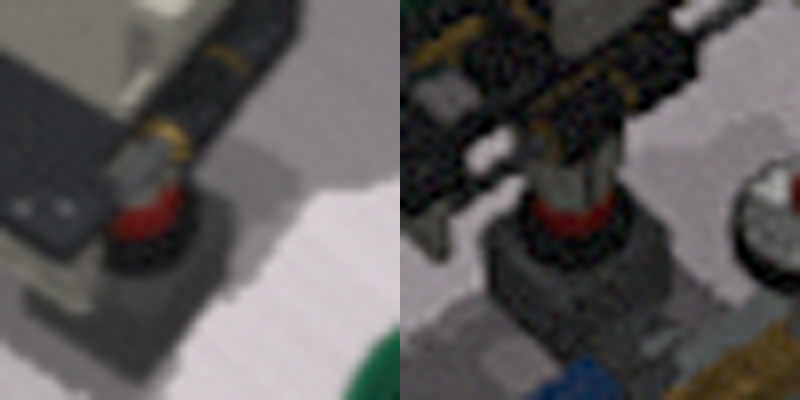

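View pics/wrist44.png

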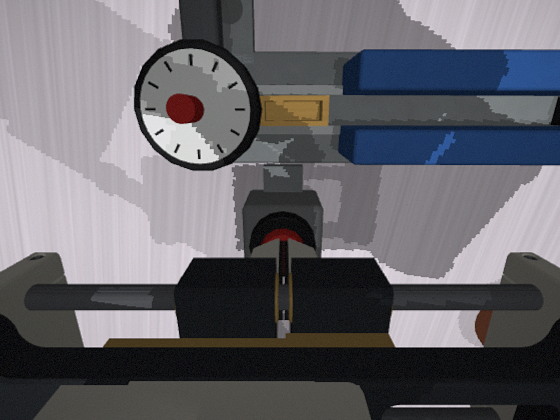

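```bash
python3 -m crank '[[0,0,0.15,0,0,0,0],[0,0,0.3,0,0,0,0],[0,0,0.3,0,0,0,0]]'
python3 -m crank '[[0,0,0.15,0,0,0,0],[0,0,0.3,0,0,0,0],[0,0,0.3,0,0,0,0]]'
```

```text
time: 41.45
tool_pos: [0.4996, -0.1365, 0.0498]
tool_rot: [-3.14, 0.0, 1.724]
contact_force: [0.1, 0.4, 1.6]
opening: 0.0001
time: 41.82
tool_pos: [0.4996, -0.1365, 0.0468]
tool_rot: [-3.14, 0.0, 1.724]
contact_force: [-0.4, 0.3, 4.3]
opening: 0.0004
```

The spring force is rising (4.3 N). A little further to the stop.

```bash
python3 -m crank '[[0,0,0.1,0,0,0,0],[0,0,0.2,0,0,0,0],[0,0,0.2,0,0,0,0]]'
```

```text
time: 42.2
tool_pos: [0.4996, -0.1365, 0.0453]
tool_rot: [-3.14, 0.0, 1.724]
contact_force: [-2.4, 1.2, 9.2]
opening: 0.0007
```

At 9 N it's past the 5 N spring and on the stop. Letting go and backing away.

```bash
python3 -m crank '[[0,0,-0.5,0,0,0,0],[0,0,-1.5,0,0,0,0],[0,0,-4,0,0,0,0],[0,0,-8,0,0,0,0],[0,0,-13,0,0,0,0]]'
python3 -m crank '[[0,0,-4,0,0,0,0],[2,0,-8,0,0,0,0],[2,0,-8,0,0,0,0],[2,0,-8,0,0,0,0]]'
python3 - <<'E'
from d import *
gx()
from cell import read_camera
import cv2
for n in ("wrist","side","scene"):
    cv2.imwrite(f"pics/{n}45.png",read_camera(n)["frame"][:,:,::-1])
a=cv2.imread("pics/wrist45.png");b=cv2.imread("pics/side45.png")
cv2.imwrite("pics/z45.png",np.hstack([cv2.resize(b[225:325,240:340],(400,400),interpolation=2),cv2.resize(b[160:240,165:245],(400,400),interpolation=2)]))
E
```

```text
time: 42.82
tool_pos: [0.4987, -0.136, 0.1752]
tool_rot: [-3.137, -0.002, 1.724]
contact_force: [0.5, -0.9, -0.2]
opening: 0.0001
time: 43.32
tool_pos: [0.4962, -0.1165, 0.254]
tool_rot: [-3.139, -0.001, 1.724]
contact_force: [0.1, -0.7, 0.5]
opening: 0.0005
t 43.33 gauge xyz mm [-41.4 -65.9 254. ] rot [-3.139e+00 -1.000e-03  1.724e+00] F [ 0.1 -0.7  0.5] op 0.0005
-x 1cm in tool [ 0.001 -1.     0.003]
up 1cm in tool [ 0.001 -0.003 -1.   ]
```

View pics/z45.png

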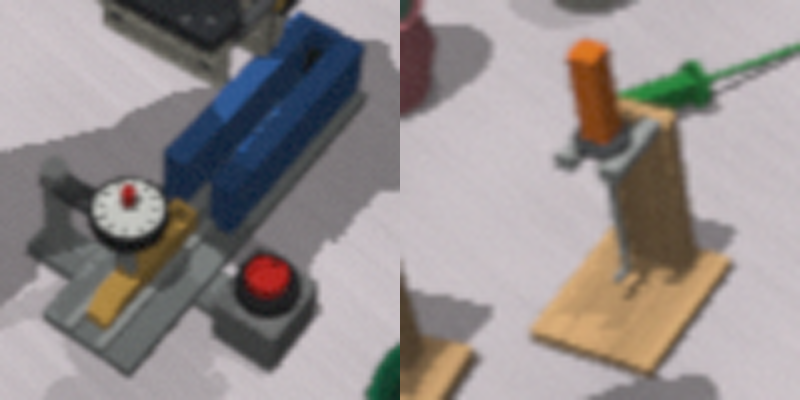

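View pics/scene45.png

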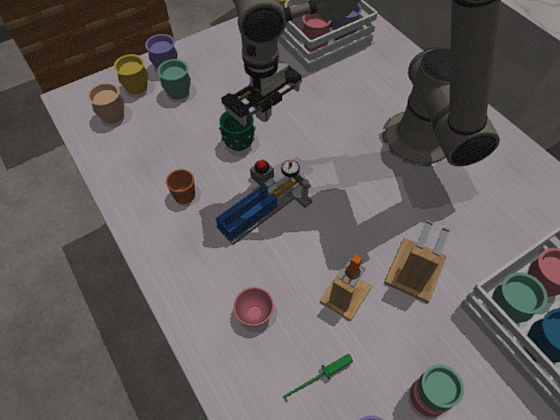

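Run:
```python
from cell import robot
print(robot.hand_in())
```

```text
the job is handed in; nothing more can be done
None
```

I carried the job through all its steps and handed it in at about 43 s of the 72 s allowed. No verdict was given, so what follows rests on my own checks.

- **Spacer:** I found it with its middle about 97 mm in from the mouth, felt the pocket floor with the hook and dragged it out by its cross-bar. In the wrist camera its middle measured about -62 mm, with the middle of the flat top at about -75 mm, under the spindle. I had no reading of the spindle joint itself, so its lift is only inferred from that position.
- **Pick:** It was unhooked and hung upright in the fork of the smaller stand. Contact came where expected, and the last pictures show its collar on both prongs.
- **Zero button:** I pressed it about 7 mm by the tool's reading, to 9 N against its 5 N spring, and let go. It looks up again in the last picture. The gripper is well clear of everything, and the green pot, bowl and cup show no sign of having moved in the last picture.

**What went wrong or disagreed:**
- **First drag:** At a 40 N grip the pick tilted about 10° in the jaws on the spindle's ramp, and it was no better at 60 N. I regripped the handle lower, clamped at 60 N with the tool leaned 6°, and that worked.
- **Heights:** The reported tool heights and the stated fingertip length disagreed by roughly 7 mm or more. The fingertips met neither the pick's collar nor the button where I expected, so I worked by feel in height.
- **Cameras:** The wrist and fixed cameras differed by about 4 mm sideways.

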